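Snug up the tapered plug of a test manifold

TASK

Take the T-handled box key from its stand, fit it fully over the square head of the brass tapered plug in the manifold, and tighten the plug clockwise until it goes snug, about 0.4 newton metres, without over-tightening it. Then take the key off and stand it upright in its stand again. Turn the plug only with the key, and leave everything else alone.

Things in the scene. Friction and masses are not known exactly. Their poses are not given: they have to be found in the camera images.
- key_grip (a point): Centre of the blue cross-bar of a T-handled box key (loose, 0.24 to 0.42 kg) that stands upright in its stand. The bar is 84 long (point x), 14 wide (point y), 18 high; z points up the key. The key is 109 high, this point 100 above its foot; a 12 diameter round shaft joins the bar to the socket.
- key: The same key; origin at the centre of its foot, the mouth of its dark steel socket; axes as key_grip. The socket is 37 x 37 outside, 32 high, sides parallel to the bar's x and y; open below, 27 x 27 inside, 24 deep: it fits over the plug's 24 mm square head any of four ways round.
- plug_head (a point): Brass tapered plug, started in the port on top of the manifold. Point on its axis at the top of its square head (24 x 24, sides along x, y of this point), 78 above the table; the square goes 18 down from here, a nose tapering from 24 to 13 square rises 8 above. Key fully home: nose on the socket's ceiling, foot 16 below this point, key_grip 84 above it.
- plug: The same plug; origin on its axis, 20 below plug_head. Turns only about the vertical, tightens clockwise seen from above (yaw falls). Runs at 0.06 N m for an unknown 0.5 to 1.9 rad, then bites, springily: torque rises 0.25 N m per 0.1 rad up to 0.28, then 0.08 per 0.1 rad. Snug is 0.35 to 0.5 N m (aim at 0.42); from 0.58 the seat is spoilt. Let go, it springs back by up to 0.2 rad and stays.
- gland_top (a point): Centre of the top of the flat brass gland ring, 40 diameter, round the foot of the plug, 60 above the table. The biting taper pushes it down into the block, 0.3 mm by 0.35 N m, 0.9 mm by 0.5 N m: too little to judge by eye.
- port_mouth (a point): Port's centre on the top face of the fixed aluminium manifold block (100 along point x, 170 along y, 58 high), vertically below plug_head. A dial gauge (84 above the table, its rim 37 from the plug's axis) and a red cap (68 high, 49 from it) stand on the block on either side, along y.
- stand_floor (a point): Centre of the floor of the key's fixed stand, 10 above the table: a grey pocket 50 x 50 inside, 70 x 70 outside, rim 20 above this point, sides along point x and y.
- meter: Yellow and black hand-held meter, 190 x 95 x 37, lying; origin at the centre of its underside. Bystander. Not to be disturbed.
- driver: Screwdriver lying on the table, at most 250 long; bystander. Not to be disturbed.
- spanner: Steel open-ended spanner lying on the table; bystander. Not to be disturbed.
- paste: Small jar of sealing compound, 52 diameter x 55 high, upright; bystander. Not to be disturbed.
- logger: Red logger box, 100 x 70 x 29; bystander. Not to be disturbed.
- spare_a: Loose spare brass pipe plug, 28 diameter x 36 high, in the red tray; bystander, not to be used. Not to be disturbed.
- spare_b: The same in steel; bystander. Not to be disturbed.
Things that resemble listed ones, but are neither listed nor needed, are in the scene too. What is shaped like the part that bears port_mouth but orange is not meant. Leave any orange look-alike of the key alone.

How it is judged (in metres and radians):
On the way, in this order (a step that is already met when the one before it is completed fails the run):
1. the key is fully home over the plug's head (horizontal distance between key and plug_head below 0.006 m and z of key in the frame of port_mouth below 0.01 m and angle between key_grip's own z axis and vertical below 0.14 rad), for 0.2 s.
2. the plug has been drawn snug with the key (all of step 1 and distance of gland_top from where it was at the start of the episode above 0.0002 m), for 0.2 s.
At the end, for the whole second after the job is handed in: The plug is snug (tightened to between 0.33 and 0.58 N m, which sinks the gland ring 0.2 to 1.3 mm) and the key stands upright (within 7 degrees), at rest and released on the floor of its stand's pocket (distance of gland_top from where it was at the start of the episode between 0.0002 and 0.0013 m and horizontal distance between key and stand_floor below 0.015 m and z of key in the frame of stand_floor below 0.006 m and angle between key_grip's own z axis and vertical below 0.12 rad and linear speed of key below 0.03 m/s); the robot touches nothing.
It fails at once if the plug is over-tightened (beyond 0.58 N m, gland ring sunk over 1.3 mm) (distance of gland_top from where it was at the start of the episode above 0.0013 m).
It fails at once if the plug is turned or touched by the fingers instead of the key (contact force between the fingers and plug above 1 N).
It fails at once if a bystander is moved by more than 25 mm (distance of any of meter, driver, spanner, paste, logger, spare_a, spare_b from where it was at the start of the episode above 0.025 m).
It also fails if it takes over 72 s, if anything falls off the work surface, if the arm or the gripper's body presses on something with over 40 N, if the wrist force passes 120 N, or if a joint passes its speed limit or range.

ROBOT

A 6-joint arm with a two-finger parallel gripper is mounted at the origin on the work surface. World frame = base frame: x ahead of the robot, y to its left, z up, the work surface at z = 0. Lengths are in m, angles in degrees, forces in N, time in s.
With the tool pointing down it reaches from about 0.375 to 0.9 m from the base axis. Payload 3.1 kg.
Tool frame: the origin (TCP) lies between the finger pads; the fingertips stand 22 mm ahead of it and the grasp point (between the pads) lies 3 mm ahead of it (bot.tip_extent is the distance from the TCP to the fingertips, in m); y points along the fingers, z is the direction in which the jaws open and shut, and the axes are right-handed (so a half turn about y gives the same grasp; the last joint's range is limited). The gripper opens to 87 mm and grips with 3 to 60 N. Pads are 19 mm wide; open, the fingers measure 117 mm over their backs; the gripper's body (75 mm by 190 mm) begins 51 mm behind the grasp point.
Start: joints at [55.376, 30.224, 82.088, -0, 67.689, -10.227], TCP at [0.258, 0.569, 0.217] pointing down, gripper open.
Joint ranges: [-176.69, 176.69], [-43.24, 126.21], [12.49, 139.97], [-82, 262], [0, 151.66], [-163.58, 163.58]. Speed limits (degrees/s): [159.86, 159.86, 180, 180, 180, 180].

INTERFACE

Orientations are given as a 3x3 rotation matrix whose columns are the frame's x, y, z axes.
In Python, from rig import bot, eyes, models gives the robot as it stands. The module is installed in compiled form; this text tells all that it offers.
- The arm moves only by the tool arm_command, never from a script. Its arguments are lists of equal length, an entry for each row: "translation": the shift along the tool's x, y, z each as a share of 0.08 m, from -1 to 1, a list of three; "rotation": the turn, a rotation vector about the tool's x, y, z each as a share of 60 degrees, from -1 to 1, a list of three; "grip": the closure, from -1 (fully open) to 1 (shut), so that 0 is half open. In form: {"translation": [[x, y, z], ...], "rotation": [[rx, ry, rz], ...], "grip": [grip, ...]}. A call has 1 to 5 rows; each row is the pose to reach, as a shift and turn from the pose commanded when the call began, along the tool's axes at that moment; what a row does not reach only later rows make up. A row lasts 1/10 s, in which the tool goes at most 50 mm and 8.59 degrees, less where a joint would pass 70% of its speed; a pose out of reach is approached as far as the arm can. A call with a number of a shift or a turn outside -1 to 1 is refused whole. A call with a gripper value outside its range is refused whole. The fingers move at their own pace and stop on an object; the grip force is fixed at half the most. Time passes only in rows, so rows that repeat a pose let the fingers close. It gives the time, the measured TCP pose, the force and the opening at its end, in the units of the state.
- bot.read_state(): the state, without advancing time (a new reading comes with each control period).
- eyes.capture(name): name is "scene" or "side" or "wrist"; returns a dict with "image" (480x640x3 uint8, blue, green, red), "mtx" (3x3 intrinsics, pixels), "dist_coeffs" ([k1, k2, p1, p2, k3] as OpenCV has them; the pictures are not rectified), "rvec" (rotation vector, rad) and "tvec" (3), from world to camera coordinates, as OpenCV has them; the wrist camera has in their place "hand_eye" (4x4, takes a point from camera to tool coordinates, whose origin is the TCP and whose axes are the tool frame's). Camera axes: x right, y down, z forward; pixel columns grow to the right and rows downward; lengths in m; the calibration is good to about 2 mm. A picture is of the moment at which its call begins: read the wrist's pose just before it. There is no depth.
- bot.hand_in(): hands the job in, once; it reports no verdict.
Trained networks look in the newest picture that a camera, given by its name, has taken for a name from the list of things; names that differ only in an ending like _2 or _b are one class to them, and where a whole thing is asked for, a point or a joint stands for the part that bears it (a point fixed in the world has none). Each returns a list of dicts, best first, with "conf" (0 to 1); they miss things now and then, are a little off and sometimes report something else, mostly with a low value. They report only what shows in the picture. A call takes as long as a camera call. They do not tell look-alikes from the thing itself.
- models.recognise(camera, thing): "extent" ([left, top, right, bottom] as shares, 0 to 1, of the picture: columns of its width, rows of its height, round what is visible of it).
- models.spot_point(camera, thing): "point" ([column, row] as shares, 0 to 1, of the picture: columns of its width, rows of its height: a listed point, or the origin of a listed thing).
The state is a dict: "time_s": time; "joint_positions": joint angles; "qvel": joint speeds; "tau": joint torques, N m; "position": TCP position; "tcp_rot": TCP orientation; "force": force on the tool from outside, world axes, zero at the start; "moment": the same for the moment, N m; "opening": opening from 0.0 (shut) to 1.0 (fully open).
Only numpy, scipy, OpenCV 4.12 (cv2) and the standard library are available. Lean on these libraries where they do the work, as an engineer would, in place of code of your own. Each camera call takes 0.05 s, during which the arm holds its last target. There are 200 camera calls.

## Working session

There is one attempt and no reset: what is moved stays moved. The work goes in short steps, Python scripts to look and compute and a tool call to move; the robot and the scene stay as the last step left them, time stands still between calls to the robot, and variables do not carry over. Pictures are saved under pics/ and viewed, about 8 in all and at most 12, crops included, and the job is handed in when it is done.

Besides the shell and the picture viewer there is one more tool, called after "Call:" as a command line: name --argument value ..., lists and objects as JSON in quotes. arm_command: Moves the arm, as the interface text tells. Shift numbers are shares of 0.08 m and turn numbers shares of 60 degrees, none past 1 either way. Its arguments: {"type":"object","properties":{"translation":{"type":"array"},"rotation":{"type":"array"},"grip":{"type":"array"}},"required":["translation","rotation","grip"]}

```bash
mkdir -p pics; cat > h.py <<'E'
from rig import bot, eyes, models
import numpy as np, cv2
def cap(n):
    s=bot.read_state(); c=eyes.capture(n)
    if n=="wrist":
        T=np.eye(4);T[:3,:3]=np.array(s["tcp_rot"]);T[:3,3]=s["position"]
        W=T@np.array(c["hand_eye"])
    else:
        R=cv2.Rodrigues(np.array(c["rvec"],float))[0];W=np.eye(4);W[:3,:3]=R.T;W[:3,3]=-R.T@np.array(c["tvec"],float).ravel()
    c["W"]=W;return c
def ray(c,px):
    p=cv2.undistortPoints(np.array([[px]],float),np.array(c["mtx"],float),np.array(c["dist_coeffs"],float)).ravel()
    return c["W"][:3,3],c["W"][:3,:3]@np.array([p[0],p[1],1])
def atz(c,px,z):
    o,d=ray(c,px);return o+d*(z-o[2])/d[2]
def proj(c,P):
    V=np.linalg.inv(c["W"]);r=cv2.Rodrigues(V[:3,:3])[0]
    return cv2.projectPoints(np.array(P,float).reshape(-1,1,3),r,V[:3,3],np.array(c["mtx"],float),np.array(c["dist_coeffs"],float))[0].reshape(-1,2)
def spots(c,n,thing):
    return [(round(d["conf"],2),np.array(d["point"])*[640,480]) for d in models.spot_point(n,thing)]
Z=dict(key_grip=.110,plug_head=.078,stand_floor=.010,port_mouth=.058)
E
python3 - <<'E'
from h import *
np.set_printoptions(precision=4,suppress=True)
s=bot.read_state();print(s["tcp_rot"],s["time_s"])
ims=[]
for n in("scene","side"):
    c=cap(n);cv2.imwrite(f"pics/{n}0.png",c["image"])
    for t,z in Z.items():
        for cf,p in spots(c,n,t)[:3]: print(n,t,cf,p,atz(c,p,z))
E
```

```text
[[ 0.9107 -0.0012  0.4131]
 [-0.4131 -0.0017  0.9107]
 [-0.0004 -1.     -0.0021]] 0.0
scene key_grip 0.92 [155.392 264.   ] [ 0.6473 -0.3373  0.11  ]
scene key_grip 0.86 [190.784 179.52 ] [ 0.3704 -0.3017  0.11  ]
scene key_grip 0.6 [176.192 212.016] [ 0.4848 -0.3187  0.11  ]
scene plug_head 0.61 [406.208 252.816] [0.5577 0.3079 0.078 ]
scene plug_head 0.48 [291.776 237.312] [0.5274 0.0002 0.078 ]
scene stand_floor 0.56 [182.08 233.52] [ 0.4914 -0.3263  0.01  ]
scene port_mouth 0.59 [351.808 183.888] [0.3179 0.1608 0.058 ]
side key_grip 0.75 [465.92 356.4 ] [ 0.6271 -0.3477  0.11  ]
side key_grip 0.7 [325.632 408.192] [ 0.3611 -0.3106  0.11  ]
side key_grip 0.63 [392.32  377.424] [ 0.4896 -0.3174  0.11  ]
side plug_head 0.62 [320.512 265.296] [0.5363 0.0026 0.078 ]
side stand_floor 0.81 [384.192 408.816] [ 0.4843 -0.3149  0.01  ]
side port_mouth 0.95 [321.28 271.68] [0.5381 0.0021 0.058 ]
side port_mouth 0.69 [195.328 264.288] [0.3128 0.159  0.058 ]
side port_mouth 0.35 [394.304 375.504] [ 0.5195 -0.2899  0.058 ]
```

View pics/scene0.png

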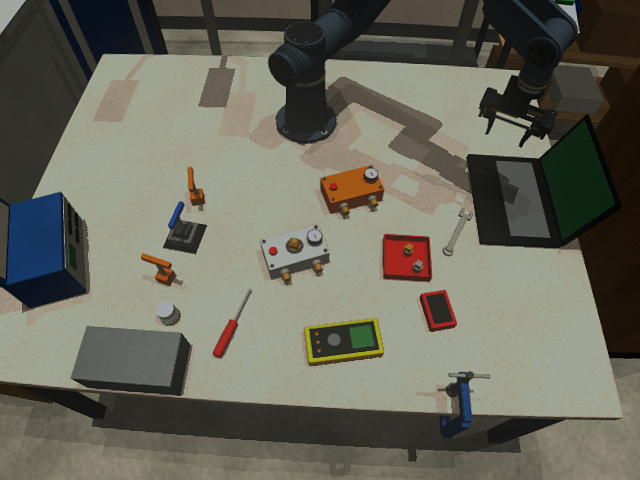

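View pics/side0.png

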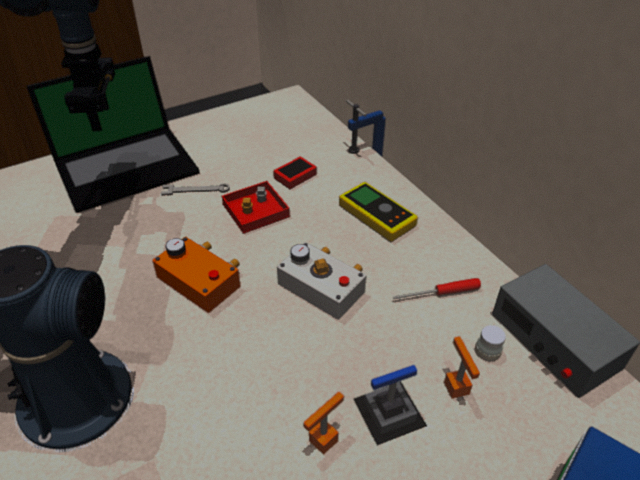

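The scene view shows the blue key in its grey stand at about (176,213). The aluminium manifold's plug is at (293,243), with orange decoys on either side of the key. The side view agrees: key (392,377), plug (320,266). I'm moving above the plug first.

Call:
arm_command --translation '[[0.5,0,-0.42],[1,0,-0.84],[1,0,-0.84]]' --rotation '[[0,0,0],[0,0,0],[0,0,0]]' --grip '[-1,-1,-1]'

```text
time_s: 0.8
position: [0.3043, 0.4706, 0.2169]
tcp_rot: [[0.909, -0.001, 0.416], [-0.416, -0.004, 0.909], [0.001, -1.0, -0.004]]
force: [-0.4, -0.8, -0.7]
opening: 0.998
```

Call:
arm_command --translation '[[0.5,0,-0.42],[1,0,-0.84],[1,0,-0.84]]' --rotation '[[0,0,0],[0,0,0],[0,0,0]]' --grip '[-1,-1,-1]'

```text
time_s: 1.1
position: [0.35, 0.3772, 0.2172]
tcp_rot: [[0.909, 0.0, 0.417], [-0.417, -0.002, 0.909], [0.001, -1.0, -0.002]]
force: [0.2, 1.2, -0.0]
opening: 1.0
```

Call:
arm_command --translation '[[0.5,0,-0.42],[1,0,-0.84],[1,0,-0.84]]' --rotation '[[0,0,0],[0,0,0],[0,0,0]]' --grip '[-1,-1,-1]'

```text
time_s: 1.4
position: [0.3958, 0.2836, 0.2174]
tcp_rot: [[0.909, 0.002, 0.418], [-0.418, -0.001, 0.909], [0.002, -1.0, -0.0]]
force: [-0.8, 1.0, -0.3]
opening: 1.006
```

Call:
arm_command --translation '[[0.5,0,-0.42],[1,0,-0.84],[1,0,-0.84]]' --rotation '[[0,0,0],[0,0,0],[0,0,0]]' --grip '[-1,-1,-1]'

```text
time_s: 1.7
position: [0.4417, 0.1896, 0.2176]
tcp_rot: [[0.909, 0.003, 0.418], [-0.418, -0.0, 0.909], [0.003, -1.0, 0.001]]
force: [-1.0, 0.5, 0.3]
opening: 1.003
```

Call:
arm_command --translation '[[0.5,0,-0.42],[1,0,-0.84],[1,0,-0.84],[1,0,-0.84]]' --rotation '[[0,0,0],[0,0,0],[0,0,0],[0,0,0]]' --grip '[-1,-1,-1,-1]'

```text
time_s: 2.1
position: [0.4842, 0.0983, 0.2171]
tcp_rot: [[0.91, 0.0, 0.415], [-0.415, 0.001, 0.91], [-0.0, -1.0, 0.001]]
force: [-0.6, 0.4, 0.1]
opening: 0.998
```

```bash
python3 - <<'E'
from h import *
np.set_printoptions(precision=4,suppress=True)
s=bot.read_state();print(s["position"],s["tcp_rot"],s["time_s"],s["force"],s["moment"])
c=cap("wrist");cv2.imwrite("pics/w1.png",c["image"]);print(c["hand_eye"])
for t,z in Z.items():
    for cf,p in spots(c,"wrist",t)[:3]: print(t,cf,p,atz(c,p,z))
E
```

```text
[0.4842 0.0983 0.2171] [[ 0.9097  0.      0.4152]
 [-0.4152  0.001   0.9097]
 [-0.0004 -1.      0.0009]] 2.1 [-0.6208  0.4107  0.1282] [ 0.0036  0.028  -0.0112]
[[-0.0008  0.9678  0.2519 -0.0676]
 [ 0.0006 -0.2519  0.9678 -0.167 ]
 [ 1.      0.0009 -0.0004  0.0006]
 [ 0.      0.      0.      1.    ]]
port_mouth 0.79 [305.28   17.904] [0.3133 0.1602 0.058 ]
```

View pics/w1.png

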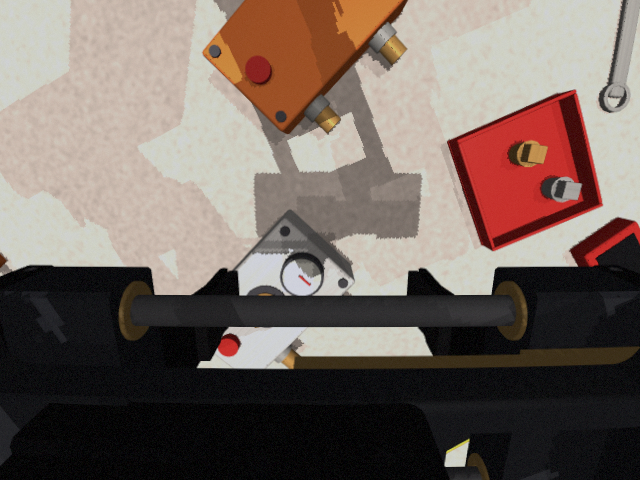

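The wrist view shows the manifold plug hidden behind the finger rod at about (262,295). The visible zone is tool −x, above row 270. I'll place the plug and then the key in that zone.

Call:
arm_command --translation '[[0.45,0,-0.22],[0.88,0,-0.44],[0.88,0,-0.44]]' --rotation '[[0,0,0],[0,0,0],[0,0,0]]' --grip '[-1,-1,-1]'

```text
time_s: 2.65
position: [0.537, 0.0348, 0.2177]
tcp_rot: [[0.91, 0.005, 0.414], [-0.414, -0.002, 0.91], [0.005, -1.0, 0.0]]
force: [0.1, 1.1, 0.6]
opening: 1.0
```

Call:
arm_command --translation '[[0.45,0,-0.22],[0.88,0,-0.44],[0.88,0,-0.44],[0.88,0,-0.44]]' --rotation '[[0,0,0],[0,0,0],[0,0,0],[0,0,0]]' --grip '[-1,-1,-1,-1]'

```text
time_s: 3.05
position: [0.5821, -0.0234, 0.2167]
tcp_rot: [[0.911, -0.002, 0.413], [-0.413, 0.001, 0.911], [-0.002, -1.0, 0.0]]
force: [-0.7, 0.7, 0.2]
opening: 0.999
```

```bash
python3 - <<'E'
from h import *
import pickle
np.set_printoptions(precision=4,suppress=True)
s=bot.read_state();print(s["position"],s["time_s"])
c=cap("wrist");cv2.imwrite("pics/w2.png",c["image"]);pickle.dump(c,open("w2.pkl","wb"))
for t,z in Z.items():
    for cf,p in spots(c,"wrist",t)[:3]: print(t,cf,p,atz(c,p,z))
E
```

```text
[ 0.5821 -0.0234  0.2167] 3.05
key_grip 0.25 [ 63.232 249.312] [ 0.5008 -0.2338  0.11  ]
plug_head 0.79 [336.    174.288] [0.5435 0.0077 0.078 ]
stand_floor 0.89 [ 61.632 251.616] [ 0.4949 -0.3245  0.01  ]
port_mouth 0.31 [ 65.024 248.208] [ 0.4968 -0.2766  0.058 ]
```

Call:
arm_command --translation '[[0.15,0,-0.5],[0.3,0,-0.97],[0.3,0,-0.97]]' --rotation '[[0,0,0],[0,0,0],[0,0,0]]' --grip '[-1,-1,-1]'

```text
time_s: 3.6
position: [0.5724, -0.1084, 0.2174]
tcp_rot: [[0.909, 0.001, 0.416], [-0.416, -0.002, 0.909], [0.002, -1.0, -0.002]]
force: [-0.2, 0.3, -0.4]
opening: 1.004
```

Call:
arm_command --translation '[[0.15,0,-0.5],[0.3,0,-0.97],[0.3,0,-0.97]]' --rotation '[[0,0,0],[0,0,0],[0,0,0]]' --grip '[-1,-1,-1]'

```text
time_s: 3.9
position: [0.5624, -0.1891, 0.2175]
tcp_rot: [[0.909, 0.001, 0.416], [-0.416, -0.002, 0.909], [0.002, -1.0, -0.002]]
force: [0.3, 0.4, -0.4]
opening: 1.0
```

Call:
arm_command --translation '[[0.15,0,-0.5],[0.3,0,-0.97],[0.3,0,-0.97]]' --rotation '[[0,0,0],[0,0,0],[0,0,0]]' --grip '[-1,-1,-1]'

```text
time_s: 4.2
position: [0.5523, -0.2695, 0.2174]
tcp_rot: [[0.909, 0.001, 0.416], [-0.416, -0.003, 0.909], [0.002, -1.0, -0.002]]
force: [-0.2, 0.2, -1.0]
opening: 1.001
```

Call:
arm_command --translation '[[0.15,0,-0.5],[0.3,0,-0.97],[0.3,0,-0.97],[0.3,0,-0.97]]' --rotation '[[0,0,0],[0,0,0],[0,0,0],[0,0,0]]' --grip '[-1,-1,-1,-1]'

```text
time_s: 4.6
position: [0.542, -0.3453, 0.2168]
tcp_rot: [[0.91, -0.0, 0.414], [-0.414, 0.002, 0.91], [-0.001, -1.0, 0.002]]
force: [-0.4, 0.3, 0.7]
opening: 1.001
```

```bash
python3 - <<'E'
from h import *
import pickle
np.set_printoptions(precision=4,suppress=True)
s=bot.read_state();print(s["position"],s["time_s"])
c=cap("wrist");cv2.imwrite("pics/w3.png",c["image"]);pickle.dump(c,open("w3.pkl","wb"))
for t,z in Z.items():
    for cf,p in spots(c,"wrist",t)[:3]: print(t,cf,p,atz(c,p,z))
a=cv2.imread("pics/w2.png")[:300];b=c["image"][:300]
cv2.imwrite("pics/w23.png",np.vstack([a,b]))
E
```

```text
[ 0.542  -0.3453  0.2168] 4.6
key_grip 0.97 [363.904 319.584] [ 0.6288 -0.3434  0.11  ]
key_grip 0.94 [325.376 168.288] [ 0.4934 -0.3202  0.11  ]
```

View pics/w23.png

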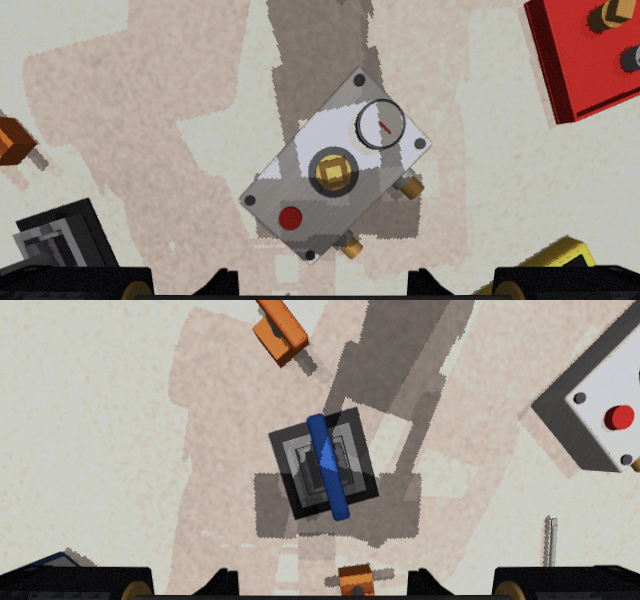

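The top half shows the plug at (334,172) between the gauge and the red cap. The bottom half shows the blue bar of the key running (317,118)–(341,216) in its stand. Next I need exact yaws.

```bash
python3 - <<'E'
from h import *
import pickle
np.set_printoptions(precision=4,suppress=True)
c=pickle.load(open("w3.pkl","rb"));im=c["image"]
hsv=cv2.cvtColor(im,cv2.COLOR_BGR2HSV)
m=cv2.inRange(hsv,(105,120,40),(125,255,255));m[:,:250]=0;m[260:]=0;m[:,400:]=0
ys,xs=np.nonzero(m);r=cv2.minAreaRect(np.c_[xs,ys].astype(np.float32));b=cv2.boxPoints(r);print(r)
w=np.array([atz(c,p,.115) for p in b]);print(w,w.mean(0))
e=w[1]-w[0];f=w[2]-w[1];l=e if np.hypot(*e[:2])>np.hypot(*f[:2]) else f
print("bar yaw",np.degrees(np.arctan2(l[1],l[0])),np.linalg.norm(e),np.linalg.norm(f))
c=pickle.load(open("w2.pkl","rb"))
# block's upper face / plug crop
z=cv2.resize(c["image"][140:205,300:370],None,fx=8,fy=8,interpolation=cv2.INTER_CUBIC)
cv2.imwrite("pics/plug.png",z)
c3=pickle.load(open("w3.pkl","rb"))
E
```

```text
((328.0834655761719, 166.88137817382812), (107.36906433105469, 18.42098045349121), 74.93151092529297)
[[ 0.4523 -0.3184  0.115 ]
 [ 0.4547 -0.3048  0.115 ]
 [ 0.5365 -0.317   0.115 ]
 [ 0.5342 -0.3317  0.115 ]] [ 0.4944 -0.318   0.115 ]
bar yaw -8.523127178339266 0.013901328249076604 0.08272320920272845
```

View pics/plug.png

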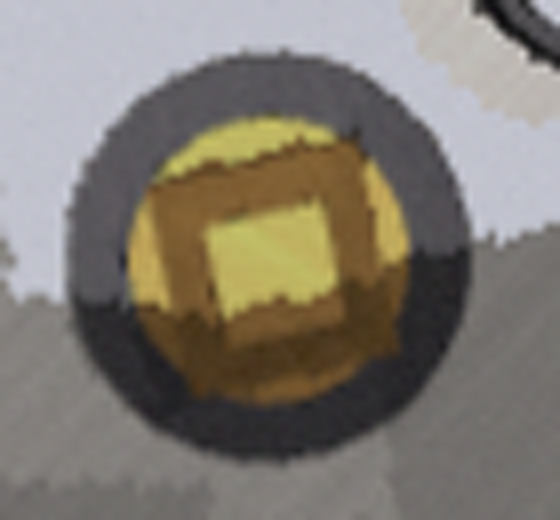

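The plug crop shows the head's square corners at crop pixels (150,190), (358,140), (400,345) and (195,393), with the nose top inside.

```bash
python3 - <<'E'
from h import *
import pickle
np.set_printoptions(precision=4,suppress=True)
c=pickle.load(open("w2.pkl","rb"))
def sq(pts,z):
    w=np.array([atz(c,(300+x/8-.44,140+y/8-.44),z) for x,y in pts])
    a=[]
    for i in range(4):
        d=w[(i+1)%4]-w[i];a.append(np.degrees(np.arctan2(d[1],d[0]))%90);print(np.linalg.norm(d[:2]),a[-1])
    print(w.mean(0),np.mean(a))
sq([(150,190),(358,140),(400,345),(195,393)],.078)
sq([(203,225),(325,203),(347,315),(228,345)],.086)
print("gland",atz(c,(300+269/8,140+260/8),.060),"ring",atz(c,(300+269/8,140+257/8),.058))
c=cap("scene")
for n in("scene","side"):
    c=cap(n)
    print(n,atz(c,proj(c,[.5,-.318,.11])[0],.11), [ (cf,atz(c,p,.11)) for cf,p in spots(c,n,"key_grip")],[ (cf,atz(c,p,.078)) for cf,p in spots(c,n,"plug_head")])
s=bot.read_state();print(s["joint_positions"],s["time_s"])
E
```

```text
0.023612124916885083 78.92507744953028
0.023034483290764296 78.31353430626149
0.02364821849865026 78.8085924728176
0.022986821918633302 78.2224171380415
[0.5418 0.0066 0.078 ] 78.56740534166272
0.013389015873686778 75.72816209890311
0.012254947788416687 77.62715771379676
0.013375361346887951 79.73305224613026
0.013190135296025021 77.6937691839232
[0.5417 0.0063 0.086 ] 77.69553531068833
gland [0.5424 0.0065 0.06  ] ring [0.5422 0.0067 0.058 ]
scene [ 0.5   -0.318  0.11 ] [(0.9, array([ 0.4925, -0.319 ,  0.11  ])), (0.9, array([ 0.6424, -0.3371,  0.11  ])), (0.58, array([ 0.3705, -0.3104,  0.11  ]))] [(0.53, array([0.5337, 0.0011, 0.078 ]))]
side [ 0.5   -0.318  0.11 ] [(0.96, array([ 0.4949, -0.316 ,  0.11  ])), (0.67, array([ 0.6247, -0.3502,  0.11  ]))] [(0.65, array([0.5369, 0.0073, 0.078 ])), (0.31, array([ 0.6878, -0.3427,  0.078 ]))]
[ -42.5215   31.6642   79.2886   -0.0011   69.0463 -108.1363] 5.2
```

Call:
arm_command --translation '[[-0.35,0,0.03],[-0.69,0,0.06],[-0.69,0.5,0.06],[-0.69,0.5,0.06],[-0.69,0.5,0.06]]' --rotation '[[0,-0.13,0],[0,-0.265,0],[0,-0.265,0],[0,-0.265,0],[0,-0.265,0]]' --grip '[-1,-1,-1,-1,-1]'

```text
time_s: 5.7
position: [0.4936, -0.3195, 0.177]
tcp_rot: [[0.989, -0.001, 0.148], [-0.148, 0.001, 0.989], [-0.001, -1.0, 0.001]]
force: [-0.0, 0.7, 0.8]
opening: 1.0
```

```bash
cat > k.py <<'E'
from h import *
np.set_printoptions(precision=4,suppress=True)
def bar(c,zz=.115,box=None):
    hsv=cv2.cvtColor(c["image"],cv2.COLOR_BGR2HSV)
    m=cv2.inRange(hsv,(105,120,40),(125,255,255))
    n,l,st,_=cv2.connectedComponentsWithStats(m)
    i=1+np.argmax(st[1:,4]);ys,xs=np.nonzero(l==i)
    b=cv2.boxPoints(cv2.minAreaRect(np.c_[xs,ys].astype(np.float32)))
    w=np.array([atz(c,p,zz) for p in b]);e=w[1]-w[0];f=w[2]-w[1]
    g=e if np.linalg.norm(e)>np.linalg.norm(f) else f
    return w.mean(0),(np.degrees(np.arctan2(g[1],g[0]))+90)%180-90,np.linalg.norm(e),np.linalg.norm(f),b
E
python3 - <<'E'
from k import *
s=bot.read_state();print(s["position"],np.array(s["tcp_rot"]))
c=cap("wrist");cv2.imwrite("pics/w4.png",c["image"])
print(bar(c));print(spots(c,"wrist","key_grip"),[atz(c,p,.11) for _,p in spots(c,"wrist","key_grip")])
E
```

```text
[ 0.4936 -0.3195  0.177 ] [[ 0.989  -0.0009  0.1481]
 [-0.1481  0.0009  0.989 ]
 [-0.001  -1.      0.0008]]
(array([ 0.4901, -0.3171,  0.115 ]), np.float64(-7.947484085076411), np.float64(0.01353039073342641), np.float64(0.07669099948278564), array([[315., 190.],
       [335., 190.],
       [335., 295.],
       [315., 295.]], dtype=float32))
[(0.96, array([323.584, 248.592]))] [array([ 0.4943, -0.3187,  0.11  ])]
```

View pics/w4.png

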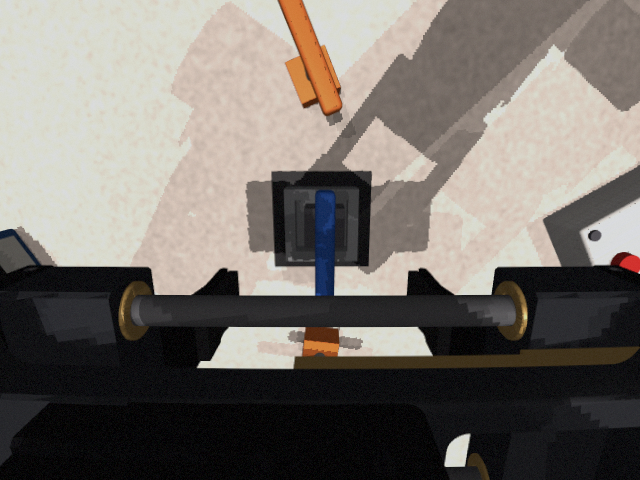

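The key bar is centred between the jaws and vertical in the image, at columns 315–335. I'm descending and gripping.

Call:
arm_command --translation '[[0,0.4,0],[0,0.8,0],[0,0.8,0],[0,0.8,0]]' --rotation '[[0,0,0],[0,0,0],[0,0,0],[0,0,0]]' --grip '[-1,-1,-1,-1]'

```text
time_s: 6.25
position: [0.4943, -0.3199, 0.1139]
tcp_rot: [[0.989, 0.0, 0.148], [-0.148, -0.0, 0.989], [0.001, -1.0, -0.0]]
force: [0.2, -1.1, -0.4]
opening: 0.998
```

Call:
arm_command --translation '[[0,0,0],[0,0,0],[0,0,0],[0,0,0],[0,0,0]]' --rotation '[[0,0,0],[0,0,0],[0,0,0],[0,0,0],[0,0,0]]' --grip '[1,1,1,1,1]'

```text
time_s: 6.75
position: [0.4938, -0.3196, 0.1136]
tcp_rot: [[0.989, 0.0, 0.148], [-0.148, -0.001, 0.989], [0.001, -1.0, -0.0]]
force: [0.2, 0.3, -0.0]
opening: 0.632
```

Call:
arm_command --translation '[[0,0,0],[0,0,0],[0,0,0],[0,0,0],[0,0,0]]' --rotation '[[0,0,0],[0,0,0],[0,0,0],[0,0,0],[0,0,0]]' --grip '[1,1,1,1,1]'

```text
time_s: 7.25
position: [0.4937, -0.3194, 0.1131]
tcp_rot: [[0.989, -0.0, 0.148], [-0.148, 0.0, 0.989], [-0.0, -1.0, 0.0]]
force: [-0.1, 1.3, 0.4]
opening: 0.171
```

```bash
python3 - <<'E'
from k import *
s=bot.read_state();print(s["position"],np.array(s["tcp_rot"]),s["force"],s["moment"],s["opening"],s["time_s"])
im=cv2.imread("pics/w4.png");import pickle
# stand outline centre in w4 (outer rim z=.03)
c=cap("wrist");cv2.imwrite("pics/w5.png",c["image"])
T=np.eye(4);T[:3,:3]=[[.989,-.0009,.1481],[-.1481,.0009,.989],[-.001,-1,.0008]];T[:3,3]=[.4936,-.3195,.177]
c4=dict(c);c4["W"]=T@np.array(c["hand_eye"])
print([atz(c4,p,.03) for p in((272,172),(371,171),(370,266),(274,267))],np.mean([atz(c4,p,.03) for p in((272,172),(371,171),(370,266),(274,267))],0))
E
```

```text
[ 0.4937 -0.3194  0.1131] [[ 0.989  -0.0001  0.1478]
 [-0.1478  0.0002  0.989 ]
 [-0.0002 -1.      0.0002]] [-0.1457  1.3131  0.4074] [ 0.0928 -0.0182  0.0121] 0.17086461868493782 7.25
[array([ 0.4379, -0.3579,  0.03  ]), array([ 0.4504, -0.268 ,  0.03  ]), array([ 0.5415, -0.2793,  0.03  ]), array([ 0.5286, -0.3729,  0.03  ])] [ 0.4896 -0.3195  0.03  ]
```

Call:
arm_command --translation '[[0,0,0],[0,-0.3,0],[0,-0.65,0],[0,-1,0],[0,-1,0]]' --rotation '[[0,0,0],[0,0,0],[0,0,0],[0,0,0],[0,0,0]]' --grip '[1,1,1,1,1]'

```text
time_s: 7.8
position: [0.4959, -0.3215, 0.1973]
tcp_rot: [[0.989, 0.006, 0.148], [-0.148, -0.006, 0.989], [0.007, -1.0, -0.005]]
force: [1.1, -0.5, 0.3]
opening: 0.005
```

Call:
arm_command --translation '[[0,-0.25,0.3],[0,-0.5,0.65],[0,-0.5,1],[0,-0.5,1]]' --rotation '[[0,0,0],[0,0,0],[0,0,0],[0,0,0]]' --grip '[1,1,1,1]'

```text
time_s: 8.2
position: [0.5051, -0.2369, 0.233]
tcp_rot: [[0.989, -0.001, 0.145], [-0.145, 0.002, 0.989], [-0.001, -1.0, 0.002]]
force: [0.4, -0.1, -0.4]
opening: 0.004
```

Call:
arm_command --translation '[[0,0,0.4],[0,0,0.8],[0,0,1]]' --rotation '[[0,0,0],[0,0,0],[0,0,0]]' --grip '[1,1,1]'

```text
time_s: 8.5
position: [0.5167, -0.1596, 0.2322]
tcp_rot: [[0.989, -0.002, 0.147], [-0.147, 0.001, 0.989], [-0.002, -1.0, 0.001]]
force: [-0.2, -0.5, -0.2]
opening: 0.004
```

Call:
arm_command --translation '[[0,0,0.4],[0,0,0.8],[0,0,1]]' --rotation '[[0,0,0],[0,0,0],[0,0,0]]' --grip '[1,1,1]'

```text
time_s: 8.8
position: [0.529, -0.0808, 0.2325]
tcp_rot: [[0.989, -0.001, 0.146], [-0.146, 0.0, 0.989], [-0.001, -1.0, 0.0]]
force: [0.5, 0.1, 0.5]
opening: 0.008
```

Call:
arm_command --translation '[[0,0,0.4],[0,0,0.8],[0,0,1.0],[0,0,1.0],[0,0,1.0]]' --rotation '[[0,0,0],[0,0,0],[0,0,0],[0,0,0],[0,0,0]]' --grip '[1,1,1,1,1]'

```text
time_s: 9.3
position: [0.5411, -0.0039, 0.2329]
tcp_rot: [[0.989, -0.0, 0.147], [-0.147, -0.001, 0.989], [-0.0, -1.0, -0.001]]
force: [-0.3, -0.2, -0.0]
opening: 0.01
```

```bash
python3 - <<'E'
from k import *
import pickle
s=bot.read_state();print(s["position"],np.array(s["tcp_rot"]),s["force"],s["moment"],s["opening"],s["time_s"])
for n in("wrist","side","scene"):
    c=cap(n);cv2.imwrite(f"pics/{n}6.png",c["image"]);pickle.dump(c,open(n+"6.pkl","wb"))
w=cv2.imread("pics/wrist6.png");sd=cv2.imread("pics/side6.png")
cv2.imwrite("pics/a6.png",np.hstack([cv2.resize(w[100:340,220:420],None,fx=2,fy=2),cv2.resize(sd[130:330,240:400],(384,480))]))
E
```

```text
[ 0.5411 -0.0039  0.2329] [[ 0.9891 -0.0002  0.1471]
 [-0.1471 -0.0012  0.9891]
 [-0.0001 -1.     -0.0012]] [-0.3159 -0.1835 -0.0458] [-0.0398  0.024  -0.0136] 0.009811154042944277 9.3
```

View pics/a6.png

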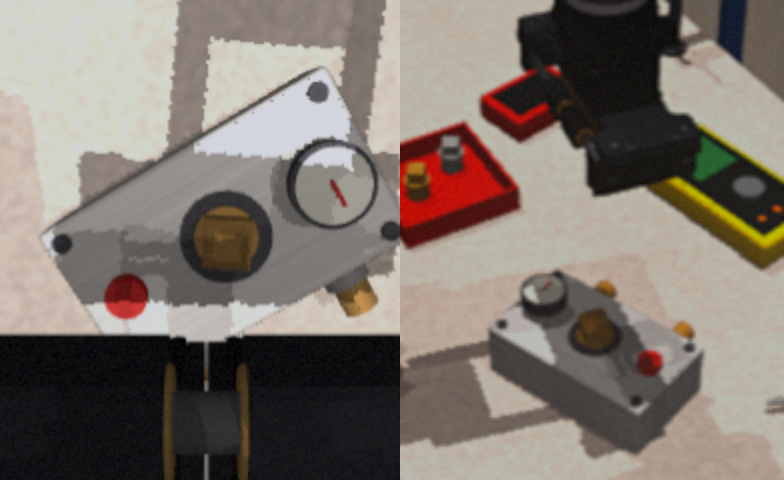

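The grip was still closing when I lifted, so the jaws came away empty: the wrist crop shows the plug and the shut fingers without the key. I'm checking the key's state.

```bash
python3 - <<'E'
from k import *
import pickle
a=pickle.load(open("scene6.pkl","rb"));b=pickle.load(open("side6.pkl","rb"))
for n in("scene","side"):
    c=pickle.load(open(n+"6.pkl","rb"));cap(n)
    print(n,[(cf,p,atz(c,p,.11)) for cf,p in spots(c,n,"key_grip")])
cv2.imwrite("pics/k6.png",np.hstack([cv2.resize(a["image"][160:300,120:240],(400,466)),cv2.resize(b["image"][340:460,340:440],(389,466))]))
E
```

```text
scene [(0.77, array([175.68 , 214.176]), array([ 0.492 , -0.3186,  0.11  ])), (0.6, array([190.4  , 176.688]), array([ 0.3602, -0.3049,  0.11  ])), (0.56, array([154.88 , 262.608]), array([ 0.6434, -0.3396,  0.11  ]))]
side [(0.88, array([392. , 376.8]), array([ 0.4899, -0.3161,  0.11  ])), (0.73, array([464.512, 356.496]), array([ 0.6248, -0.3466,  0.11  ])), (0.65, array([325.12 , 407.088]), array([ 0.3614, -0.3084,  0.11  ]))]
```

View pics/k6.png

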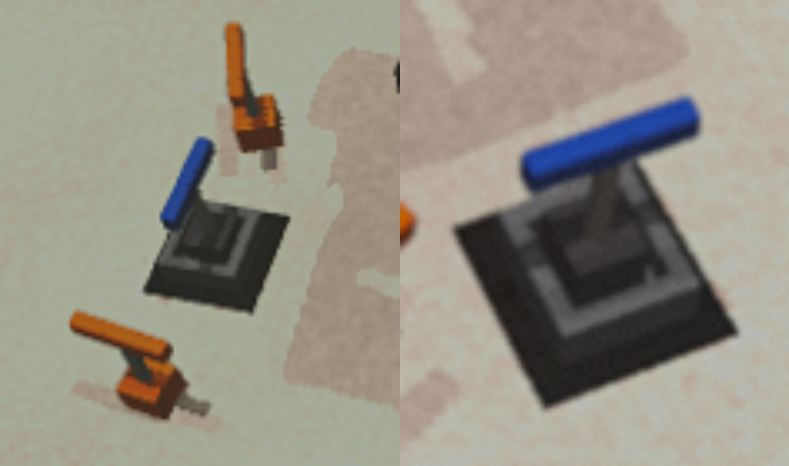

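The key still stands upright in its pocket. I'm going back, and this time will let the fingers close fully.

Call:
arm_command --translation '[[0,0,-0.5],[0,0,-1],[0,0,-1]]' --rotation '[[0,0,0],[0,0,0],[0,0,0]]' --grip '[-1,-1,-1]'

```text
time_s: 9.95
position: [0.5292, -0.0865, 0.2333]
tcp_rot: [[0.988, 0.001, 0.152], [-0.152, -0.002, 0.988], [0.001, -1.0, -0.002]]
force: [-0.4, 0.1, -0.2]
opening: 0.196
```

Call:
arm_command --translation '[[0,0,-0.5],[0,0,-1],[0,0,-1]]' --rotation '[[0,0,0],[0,0,0],[0,0,0]]' --grip '[-1,-1,-1]'

```text
time_s: 10.25
position: [0.5176, -0.1653, 0.2333]
tcp_rot: [[0.988, 0.001, 0.152], [-0.152, -0.002, 0.988], [0.002, -1.0, -0.002]]
force: [0.8, 0.6, 0.5]
opening: 0.465
```

Call:
arm_command --translation '[[0,0,-0.5],[0,0,-1],[0,0,-1]]' --rotation '[[0,0,0],[0,0,0],[0,0,0]]' --grip '[-1,-1,-1]'

```text
time_s: 10.55
position: [0.5058, -0.2441, 0.2333]
tcp_rot: [[0.988, 0.001, 0.152], [-0.152, -0.002, 0.988], [0.002, -1.0, -0.002]]
force: [-0.3, 0.7, -0.0]
opening: 0.738
```

Call:
arm_command --translation '[[0,0,-0.5],[0,0.3,-1],[0,0.7,-1],[0,0.7,-1],[0,0.7,-1]]' --rotation '[[0,0,0],[0,0,0],[0,0,0],[0,0,0],[0,0,0]]' --grip '[-1,-1,-1,-1,-1]'

```text
time_s: 11.05
position: [0.4936, -0.3177, 0.1768]
tcp_rot: [[0.989, -0.002, 0.147], [-0.147, 0.002, 0.989], [-0.002, -1.0, 0.002]]
force: [-0.0, -0.2, 0.5]
opening: 0.997
```

```bash
python3 - <<'E'
from k import *
import pickle
s=bot.read_state();print(s["position"],np.array(s["tcp_rot"]),s["opening"],s["time_s"])
c=cap("wrist");cv2.imwrite("pics/w7.png",c["image"])
print(bar(c));print([(cf,p,atz(c,p,.11)) for cf,p in spots(c,"wrist","key_grip")])
c=pickle.load(open("wrist6.pkl","rb"))
z=cv2.resize(c["image"][185:255,298:368],None,fx=8,fy=8,interpolation=cv2.INTER_CUBIC)
cv2.imwrite("pics/plug6.png",cv2.convertScaleAbs(z,alpha=1.6))
E
```

```text
[ 0.4936 -0.3177  0.1768] [[ 0.9891 -0.0016  0.1471]
 [-0.1471  0.0024  0.9891]
 [-0.0019 -1.      0.0021]] 0.9970060727026471 11.05
(array([ 0.4896, -0.3172,  0.115 ]), np.float64(-8.868253722804752), np.float64(0.07660856892933286), np.float64(0.01352203341215044), array([[312., 295.],
       [312., 190.],
       [332., 190.],
       [332., 295.]], dtype=float32))
[(0.71, array([320.   , 249.024]), array([ 0.4941, -0.3193,  0.11  ])), (0.71, array([309.632,  56.688]), array([ 0.3673, -0.307 ,  0.11  ]))]
```

View pics/plug6.png

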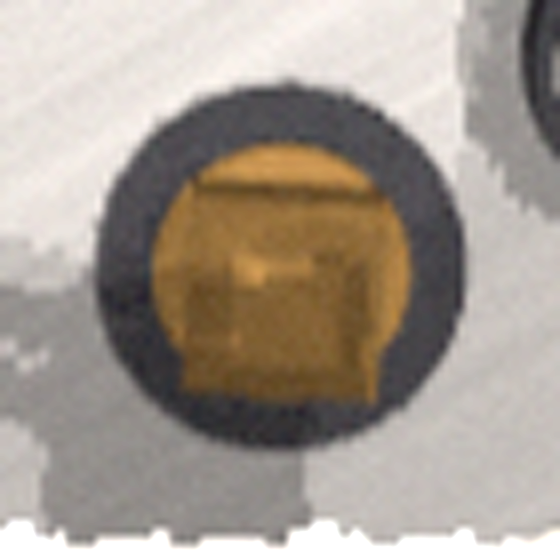

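The crop shows the head's lower edge from (183,388) to (377,402), so the head is about 4° clockwise of the tool. The gland is centred at (282,272) in the crop.

Call:
arm_command --translation '[[0,0.4,0],[0,0.8,0],[0,0.8,0],[0,0.8,0],[0,0.8,0]]' --rotation '[[0,0,0],[0,0,0],[0,0,0],[0,0,0],[0,0,0]]' --grip '[-1,-1,1,1,1]'

```text
time_s: 11.65
position: [0.4952, -0.3202, 0.1154]
tcp_rot: [[0.989, 0.003, 0.147], [-0.147, -0.003, 0.989], [0.004, -1.0, -0.002]]
force: [-0.4, -0.2, -0.1]
opening: 0.81
```

Call:
arm_command --translation '[[0,0,0],[0,0,0],[0,0,0],[0,0,0],[0,0,0]]' --rotation '[[0,0,0],[0,0,0],[0,0,0],[0,0,0],[0,0,0]]' --grip '[1,1,1,1,1]'

```text
time_s: 12.15
position: [0.4937, -0.3195, 0.1133]
tcp_rot: [[0.989, 0.0, 0.148], [-0.148, -0.0, 0.989], [0.0, -1.0, -0.0]]
force: [-0.5, 0.7, -0.9]
opening: 0.354
```

Call:
arm_command --translation '[[0,0,0],[0,0,0],[0,0,0],[0,0,0],[0,0,0]]' --rotation '[[0,0,0],[0,0,0],[0,0,0],[0,0,0],[0,0,0]]' --grip '[1,1,1,1,1]'

```text
time_s: 12.65
position: [0.4943, -0.3196, 0.1149]
tcp_rot: [[0.989, 0.001, 0.148], [-0.148, -0.001, 0.989], [0.001, -1.0, -0.001]]
force: [-1.6, 1.6, 10.1]
opening: 0.017
```

Call:
arm_command --translation '[[0,0,0],[0,0,0],[0,-0.25,0],[0,-0.25,0]]' --rotation '[[0,0,0],[0,0,0],[0,0,0],[0,0,0]]' --grip '[1,1,1,1]'

```text
time_s: 13.05
position: [0.4951, -0.3207, 0.1352]
tcp_rot: [[0.989, 0.004, 0.148], [-0.148, -0.004, 0.989], [0.004, -1.0, -0.003]]
force: [-0.9, -0.4, 0.1]
opening: 0.009
```

```bash
python3 - <<'E'
from k import *
import pickle
s=bot.read_state();print(s["position"],np.array(s["tcp_rot"]),s["force"],s["moment"],s["opening"],s["time_s"])
c=pickle.load(open("wrist6.pkl","rb"))
f=lambda x,y:(298+x/8-.44,185+y/8-.44)
print(atz(c,f(282,272),.060),atz(c,f(282,266),.058),[atz(c,f(*p),.078) for p in((183,388),(377,402),(192,182),(385,196))])
E
```

```text
[ 0.4951 -0.3207  0.1352] [[ 0.989   0.0037  0.1476]
 [-0.1476 -0.0036  0.989 ]
 [ 0.0042 -1.     -0.003 ]] [-0.8727 -0.3667  0.0726] [ 0.01   -0.0087  0.0573] 0.008995775785614004 13.05
[0.5419 0.0064 0.06  ] [0.5415 0.0065 0.058 ] [array([ 0.5509, -0.0076,  0.078 ]), array([0.5562, 0.0157, 0.078 ]), array([ 0.5259, -0.0028,  0.078 ]), array([0.5309, 0.02  , 0.078 ])]
```

```bash
python3 - <<'E'
from k import *
print(bot.tip_extent)
ims={}
for n in("wrist","side","scene"):
    ims[n]=cap(n)
    print(n,[(cf,p,atz(ims[n],p,.11)) for cf,p in spots(ims[n],n,"key_grip")])
cv2.imwrite("pics/a8.png",np.hstack([cv2.resize(ims["wrist"]["image"][140:380,200:440],(400,400)),cv2.resize(ims["side"]["image"][300:460,320:480],(400,400))]))
E
```

```text
0.022
wrist [(0.84, array([309.504,  27.12 ]), array([ 0.3658, -0.3081,  0.11  ])), (0.78, array([320.192, 265.2  ]), array([ 0.4938, -0.3218,  0.11  ]))]
side [(0.82, array([324.096, 410.496]), array([ 0.3567, -0.313 ,  0.11  ])), (0.65, array([465.088, 356.688]), array([ 0.6254, -0.3474,  0.11  ])), (0.61, array([392.32 , 374.976]), array([ 0.4925, -0.3134,  0.11  ]))]
scene [(0.88, array([154.88 , 261.312]), array([ 0.6397, -0.3405,  0.11  ])), (0.38, array([165.568, 316.32 ]), array([ 0.7859, -0.2792,  0.11  ]))]
```

View pics/a8.png

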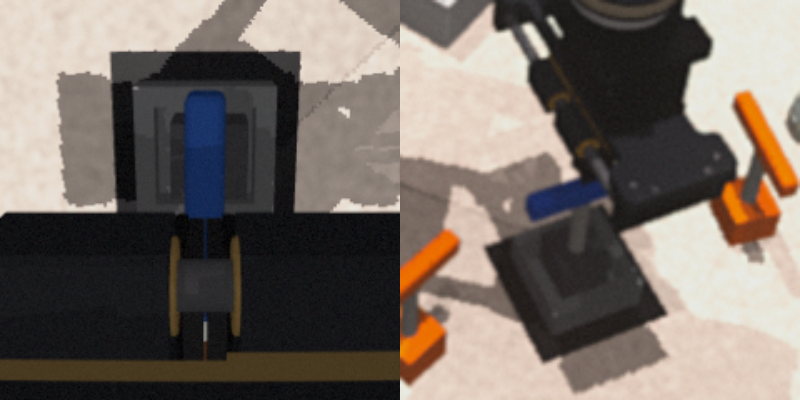

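```bash
python3 - <<'E'
from k import *
s=bot.read_state();c=cap("wrist");cv2.imwrite("pics/w9.png",c["image"])
R=np.array(s["tcp_rot"]);p=np.array(s["position"])
for n,q in dict(tip=(0,.022,0),tipback=(-.0095,.022,0),tipfront=(.0095,.022,0),pad=(-.0095,.003,0)).items():print(n,proj(c,p+R@q))
print("bar end top",proj(c,[[.4943-.0415,-.3187+.0061,.119],[.4943,-.3187,.119]]))
b=bar(c);print(b[4])
for z in(.119,.11,.10):print(z,bar(c,z)[:4])
for n in("side","scene"):
    d=cap(n);
    hsv=cv2.cvtColor(d["image"],cv2.COLOR_BGR2HSV);m=cv2.inRange(hsv,(105,150,40),(125,255,255))
    cc=cv2.connectedComponentsWithStats(m);print(n,[list(x) for x in cc[2][1:] if 40<x[4]<3000])
print(s["opening"],s["position"])
E
```

```text
tip [[322.2202 268.8849]]
tipback [[322.227  253.5467]]
tipfront [[322.2137 283.8443]]
pad [[322.1496 264.0419]]
bar end top [[323.0048 202.3113]
 [323.1055 275.7862]]
[[310. 294.]
 [310. 199.]
 [335. 199.]
 [335. 294.]]
0.119 (array([ 0.4782, -0.3166,  0.119 ]), np.float64(-8.997497220959985), np.float64(0.054920151440082), np.float64(0.01339761610283312))
0.11 (array([ 0.4807, -0.317 ,  0.11  ]), np.float64(-8.997497220960042), np.float64(0.05766150888221233), np.float64(0.014066362521902562))
0.1 (array([ 0.4836, -0.3175,  0.1   ]), np.float64(-8.997497220960042), np.float64(0.060707461595690626), np.float64(0.014809414098646443))
side [[np.int32(349), np.int32(111), np.int32(36), np.int32(33), np.int32(409)], [np.int32(372), np.int32(373), np.int32(30), np.int32(15), np.int32(225)], [np.int32(565), np.int32(428), np.int32(75), np.int32(52), np.int32(2645)]]
scene [[np.int32(575), np.int32(0), np.int32(7), np.int32(15), np.int32(58)], [np.int32(523), np.int32(6), np.int32(21), np.int32(42), np.int32(463)], [np.int32(461), np.int32(383), np.int32(11), np.int32(38), np.int32(253)]]
0.0037505851100491606 [ 0.4932 -0.3191  0.1322]
```

```bash
python3 - <<'E'
from k import *
c=cap("wrist");H=np.array(c["hand_eye"]);print(c["mtx"])
c["W"]=H
for y in(-.04,-.02,0,.01,.022,.03):print(y,proj(c,[[-.0095,y,-.0435],[.0095,y,-.0435],[-.0095,y,.0435]]).round(1).tolist())
im=cv2.imread("pics/w4.png")
cv2.imwrite("pics/fing.png",np.hstack([cv2.convertScaleAbs(cv2.resize(im[240:380,180:300],None,fx=4,fy=4),alpha=2.5,beta=20)[:560,:400],cv2.convertScaleAbs(cv2.resize(cv2.imread("pics/w9.png")[240:380,270:370],None,fx=4,fy=4),alpha=2.5,beta=20)]))
E
```

```text
[[337.4008   0.     322.6582]
 [  0.     337.4008 239.0176]
 [  0.       0.       1.    ]]
-0.04 [[215.8, 297.7], [219.6, 338.9], [428.1, 298.0]]
-0.02 [[228.9, 279.8], [231.7, 316.7], [415.3, 280.0]]
0 [[239.1, 265.7], [241.4, 299.1], [405.2, 265.9]]
0.01 [[243.4, 259.8], [245.5, 291.7], [401.0, 260.0]]
0.022 [[248.1, 253.4], [249.9, 283.7], [396.4, 253.6]]
0.03 [[250.9, 249.6], [252.5, 278.8], [393.6, 249.7]]
```

View pics/fing.png

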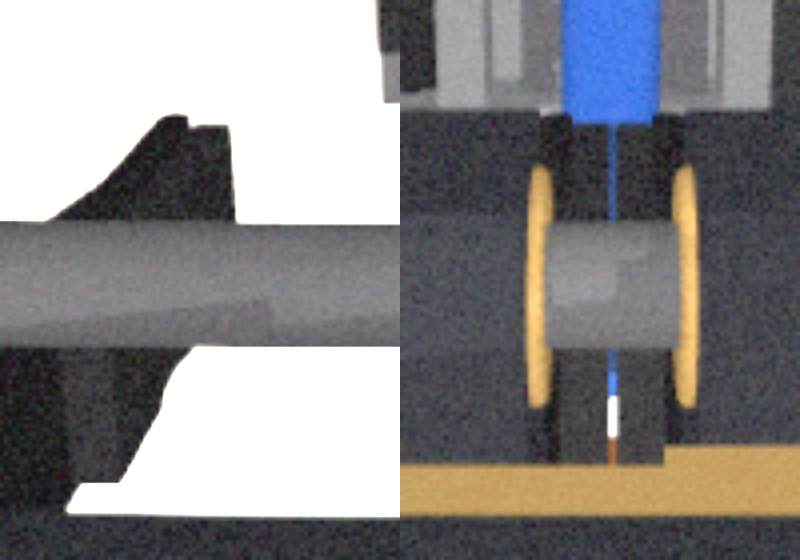

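The fingertip crop shows the real tips ending near (237,271). That is about 5 mm behind the reported TCP rather than 22 mm ahead. It agrees with the shut fingers resting above the bar, so I'll grasp about 25 mm lower.

Call:
arm_command --translation '[[0,0,0],[0,0,0],[0,0,0],[0,0,0],[0,0,0]]' --rotation '[[0,0,0],[0,0,0],[0,0,0],[0,0,0],[0,0,0]]' --grip '[-0.2,-0.2,-0.2,-0.2,-0.2]'

```text
time_s: 14.05
position: [0.4937, -0.3195, 0.1332]
tcp_rot: [[0.989, 0.0, 0.148], [-0.148, -0.0, 0.989], [0.0, -1.0, -0.0]]
force: [-0.3, 0.6, 0.5]
opening: 0.371
```

Call:
arm_command --translation '[[0,0,0],[0,0.2,0],[0,0.4,0],[0,0.56,0],[0,0.56,0]]' --rotation '[[0,0,0],[0,0,0],[0,0,0],[0,0,0],[0,0,0]]' --grip '[-0.2,-0.2,-0.2,-0.2,1]'

```text
time_s: 14.55
position: [0.4926, -0.3185, 0.0865]
tcp_rot: [[0.989, -0.003, 0.148], [-0.148, 0.003, 0.989], [-0.003, -1.0, 0.002]]
force: [-0.3, 0.1, -0.1]
opening: 0.562
```

Call:
arm_command --translation '[[0,0,0],[0,0,0],[0,0,0],[0,0,0],[0,0,0]]' --rotation '[[0,0,0],[0,0,0],[0,0,0],[0,0,0],[0,0,0]]' --grip '[1,1,1,1,1]'

```text
time_s: 15.05
position: [0.4938, -0.3193, 0.0888]
tcp_rot: [[0.989, 0.0, 0.148], [-0.148, 0.0, 0.989], [0.0, -1.0, 0.0]]
force: [1.1, 2.4, 1.5]
opening: 0.157
```

Call:
arm_command --translation '[[0,0,0],[0,0,0],[0,0,0]]' --rotation '[[0,0,0],[0,0,0],[0,0,0]]' --grip '[1,1,1]'

```text
time_s: 15.35
position: [0.4939, -0.3193, 0.0888]
tcp_rot: [[0.989, 0.0, 0.148], [-0.148, 0.0, 0.989], [0.0, -1.0, 0.0]]
force: [0.5, 1.1, 4.2]
opening: 0.159
```

The key is gripped (opening 0.159, i.e. the 14 mm bar). I'm lifting it and carrying it to the plug.

Call:
arm_command --translation '[[0,-0.25,0],[0,-0.6,0],[0,-1,0],[0,-1,0]]' --rotation '[[0,0,0],[0,0,0],[0,0,0],[0,0,0]]' --grip '[1,1,1,1]'

```text
time_s: 15.75
position: [0.4957, -0.3217, 0.1715]
tcp_rot: [[0.989, 0.006, 0.148], [-0.147, -0.006, 0.989], [0.007, -1.0, -0.005]]
force: [1.5, -0.4, -3.5]
opening: 0.16
```

Call:
arm_command --translation '[[0,-0.25,0.3],[0,-0.5,0.65],[0,-0.5,1],[0,-0.5,1]]' --rotation '[[0,0,0],[0,0,0],[0,0,0],[0,0,0]]' --grip '[1,1,1,1]'

```text
time_s: 16.15
position: [0.5041, -0.236, 0.2067]
tcp_rot: [[0.989, -0.004, 0.145], [-0.145, 0.004, 0.989], [-0.004, -1.0, 0.004]]
force: [-0.9, 0.1, -4.2]
opening: 0.161
```

Call:
arm_command --translation '[[0,0,0.4],[0,0,0.8],[0,0,1]]' --rotation '[[0,0,0],[0,0,0],[0,0,0]]' --grip '[1,1,1]'

```text
time_s: 16.45
position: [0.5159, -0.159, 0.2062]
tcp_rot: [[0.989, -0.004, 0.147], [-0.147, 0.002, 0.989], [-0.005, -1.0, 0.002]]
force: [-0.2, -0.1, -3.9]
opening: 0.157
```

Call:
arm_command --translation '[[0,0,0.4],[0,0,0.8],[0,0,1]]' --rotation '[[0,0,0],[0,0,0],[0,0,0]]' --grip '[1,1,1]'

```text
time_s: 16.75
position: [0.5284, -0.0804, 0.207]
tcp_rot: [[0.989, -0.003, 0.146], [-0.146, 0.001, 0.989], [-0.003, -1.0, 0.0]]
force: [-0.4, -1.2, -4.1]
opening: 0.159
```

Call:
arm_command --translation '[[0,0,0.4],[0,0,0.7],[0,0,1.0],[0,0,1.0],[0,0,1.0]]' --rotation '[[0,0,0],[0,0,0],[0,0,0],[0,0,0],[0,0,0]]' --grip '[1,1,1,1,1]'

```text
time_s: 17.25
position: [0.5409, -0.0035, 0.2076]
tcp_rot: [[0.989, -0.001, 0.146], [-0.146, -0.001, 0.989], [-0.001, -1.0, -0.001]]
force: [0.2, -0.9, -3.5]
opening: 0.155
```

```bash
python3 - <<'E'
from k import *
import pickle
s=bot.read_state();print(s["position"],np.array(s["tcp_rot"]),s["force"],s["moment"],s["opening"],s["time_s"])
C={}
for n in("wrist","side"):
    C[n]=cap(n);cv2.imwrite(f"pics/{n}10.png",C[n]["image"]);pickle.dump(C[n],open(n+"10.pkl","wb"))
    print(n,[(cf,p,atz(C[n],p,.23)) for cf,p in spots(C[n],n,"key_grip")],[(cf,p,atz(C[n],p,.13)) for cf,p in spots(C[n],n,"key")])
b=bar(C["wrist"],.24);print(b)
cv2.imwrite("pics/a10.png",np.hstack([cv2.resize(C["wrist"]["image"][100:340,200:440],(400,400)),cv2.resize(C["side"]["image"][140:320,230:410],(400,400))]))
E
```

```text
[ 0.5409 -0.0035  0.2076] [[ 0.9892 -0.0011  0.1464]
 [-0.1464 -0.0012  0.9892]
 [-0.0009 -1.     -0.0014]] [ 0.1556 -0.8682 -3.4833] [-0.0289 -0.0149 -0.0217] 0.15532671903888776 17.25
wrist [(0.8, array([322.112, 301.584]), array([ 0.5412, -0.0034,  0.23  ]))] [(0.71, array([322.368, 242.208]), array([ 0.5395, -0.0034,  0.13  ])), (0.69, array([18.88 , 92.688]), array([ 0.4002, -0.1996,  0.13  ])), (0.64, array([ 67.2  , 327.696]), array([ 0.5817, -0.2245,  0.13  ]))]
side [(0.78, array([324.48, 211.2 ]), array([ 0.5409, -0.0034,  0.23  ])), (0.57, array([324.8  , 410.496]), array([ 0.3202, -0.374 ,  0.23  ])), (0.56, array([466.432, 357.696]), array([ 0.5505, -0.4056,  0.23  ]))] [(0.89, array([324.096, 250.992]), array([ 0.5372, -0.0098,  0.13  ])), (0.7, array([456.384, 388.416]), array([ 0.5587, -0.398 ,  0.13  ])), (0.66, array([323.392, 272.304]), array([ 0.5051, -0.0609,  0.13  ])), (0.62, array([321.024, 439.104]), array([ 0.3213, -0.3629,  0.13  ]))]
(array([0.5152, 0.0006, 0.24  ]), np.float64(-7.666824090926951), np.float64(0.013312180716841407), np.float64(0.037034842500946887), array([[306., 210.],
       [339., 210.],
       [339., 295.],
       [306., 295.]], dtype=float32))
```

View pics/a10.png

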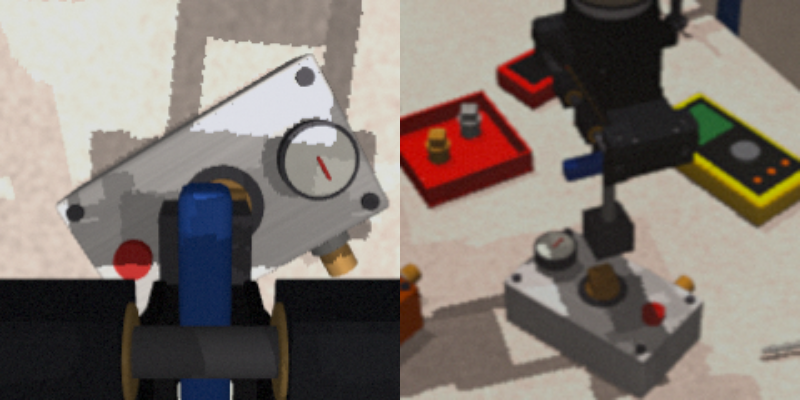

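Twelve pictures viewed, so from here I work on numbers. The last one shows the key hanging upright in the jaws, just −y of the plug. I'm aligning it and lowering gently.

Call:
arm_command --translation '[[0,0.1,0.12],[0,0.25,0.12],[0,0.45,0.12],[0,0.45,0.12],[0,0.45,0.12]]' --rotation '[[0,0.058,0],[0,0.058,0],[0,0.058,0],[0,0.058,0],[0,0.058,0]]' --grip '[1,1,1,1,1]'

```text
time_s: 18.05
position: [0.542, 0.0062, 0.1719]
tcp_rot: [[0.978, -0.001, 0.207], [-0.207, 0.0, 0.978], [-0.001, -1.0, -0.0]]
force: [0.3, -0.5, -4.0]
opening: 0.158
```

Call:
arm_command --translation '[[0,0.05,0],[0,0.1,0],[0,0.15,0],[0,0.15,0]]' --rotation '[[0,0,0],[0,0,0],[0,0,0],[0,0,0]]' --grip '[1,1,1,1]'

```text
time_s: 18.45
position: [0.5419, 0.0066, 0.1599]
tcp_rot: [[0.978, -0.001, 0.207], [-0.207, 0.0, 0.978], [-0.001, -1.0, -0.0]]
force: [0.1, -0.8, -3.3]
opening: 0.159
```

```bash
python3 - <<'E'
from k import *
s=bot.read_state();print(s["position"],np.array(s["tcp_rot"]),s["force"],s["moment"],s["opening"],s["time_s"],s["joint_positions"])
E
```

```text
[0.5419 0.0066 0.1599] [[ 0.9783 -0.0011  0.2074]
 [-0.2074  0.0002  0.9783]
 [-0.0011 -1.     -0.0001]] [ 0.1341 -0.8095 -3.3434] [ 0.0415  0.0017 -0.0334] 0.15900483777248622 18.45 [-11.1221  28.3342  97.3172  -0.0029  54.4139 -89.1492]
```

Call:
arm_command --translation '[[0,0.04,0],[0,0.08,0],[0,0.12,0],[0,0.12,0]]' --rotation '[[0,0,0],[0,0,0],[0,0,0],[0,0,0]]' --grip '[1,1,1,1]'

```text
time_s: 18.85
position: [0.542, 0.0066, 0.1502]
tcp_rot: [[0.978, -0.001, 0.207], [-0.207, 0.0, 0.978], [-0.001, -1.0, -0.0]]
force: [-0.2, 0.5, -4.7]
opening: 0.16
```

Call:
arm_command --translation '[[0,0.03,0],[0,0.06,0],[0,0.09,0],[0,0.1,0],[0,0.1,0]]' --rotation '[[0,0,0],[0,0,0],[0,0,0],[0,0,0],[0,0,0]]' --grip '[1,1,1,1,1]'

```text
time_s: 19.35
position: [0.5423, 0.0065, 0.1426]
tcp_rot: [[0.978, -0.0, 0.208], [-0.208, 0.0, 0.978], [-0.0, -1.0, 0.0]]
force: [-0.5, 0.5, -4.2]
opening: 0.153
```

```bash
python3 - <<'E'
from k import *
s=bot.read_state();print(s["position"],s["force"],s["moment"],s["opening"],s["time_s"])
E
```

```text
[0.5423 0.0065 0.1426] [-0.4898  0.5297 -4.1697] [-0.0245 -0.0007  0.0107] 0.15307344963417147 19.35
```

Call:
arm_command --translation '[[0,0.012,0],[0,0.025,0],[0,0.035,0],[0,0.035,0],[0,0.035,0]]' --rotation '[[0,0,0],[0,0,0],[0,0,0],[0,0,0],[0,0,0]]' --grip '[1,1,1,1,1]'

```text
time_s: 19.85
position: [0.5427, 0.0065, 0.1405]
tcp_rot: [[0.978, 0.001, 0.207], [-0.207, -0.0, 0.978], [0.001, -1.0, 0.0]]
force: [-0.1, -0.5, 2.2]
opening: 0.156
```

```bash
python3 - <<'E'
from k import *
s=bot.read_state();print(s["position"],s["force"],s["moment"],s["opening"],s["time_s"])
E
```

```text
[0.5427 0.0065 0.1405] [-0.0899 -0.4706  2.1548] [-0.0033  0.1891  0.0447] 0.15593505057975598 19.85
```

The key is seated: contact rose by about 6 N at TCP z 0.1405, against 0.1408 expected for fully home. I'm turning clockwise; the shortest possible free run is 0.5 rad.

Call:
arm_command --translation '[[0,0,0],[0,0,0],[0,0,0],[0,0,0],[0,0,0]]' --rotation '[[0,0.12,0],[0,0.24,0],[0,0.36,0],[0,0.42,0],[0,0.42,0]]' --grip '[1,1,1,1,1]'

```text
time_s: 20.35
position: [0.5426, 0.0061, 0.1405]
tcp_rot: [[0.797, 0.001, 0.604], [-0.604, -0.001, 0.797], [0.001, -1.0, -0.0]]
force: [-1.8, -0.7, 4.3]
opening: 0.162
```

```bash
cat > st.py <<'E'
from h import *
np.set_printoptions(precision=3,suppress=True)
s=bot.read_state();R=np.array(s["tcp_rot"]);print(s["position"],"yaw",np.degrees(np.arctan2(R[1,0],R[0,0])).round(2),"F",s["force"],"M",s["moment"],"tau6",round(s["tau"][5],3),s["opening"],s["time_s"])
E
python3 st.py
```

```text
[0.543 0.006 0.141] yaw -37.13 F [-1.804 -0.73   4.284] M [-0.253  0.312  0.081] tau6 0.295 0.16168098594081945 20.35
```

Call:
arm_command --translation '[[0,0,0],[0,0,0],[0,0,0]]' --rotation '[[0,0.07,0],[0,0.14,0],[0,0.14,0]]' --grip '[1,1,1]'

```text
time_s: 20.65
position: [0.5426, 0.006, 0.1405]
tcp_rot: [[0.701, 0.001, 0.713], [-0.713, -0.001, 0.701], [0.001, -1.0, -0.0]]
force: [-2.2, -1.7, 5.2]
opening: 0.158
```

```bash
python3 st.py
```

```text
[0.543 0.006 0.14 ] yaw -45.47 F [-2.176 -1.737  5.152] M [-0.451  0.469  0.113] tau6 0.321 0.15837031726250944 20.65
```

Call:
arm_command --translation '[[0,0,0],[0,0,0],[0,0,0]]' --rotation '[[0,0.08,0],[0,0.16,0],[0,0.16,0]]' --grip '[1,1,1]'

```text
time_s: 20.95
position: [0.5425, 0.006, 0.1405]
tcp_rot: [[0.573, 0.0, 0.819], [-0.819, -0.001, 0.573], [0.001, -1.0, -0.0]]
force: [-2.4, -3.2, 5.3]
opening: 0.16
```

```bash
python3 st.py; python3 st.py
```

```text
[0.543 0.006 0.14 ] yaw -55.01 F [-2.416 -3.237  5.278] M [-0.569  0.528  0.028] tau6 0.336 0.15974616677602213 20.95
[0.543 0.006 0.14 ] yaw -55.01 F [-2.416 -3.237  5.278] M [-0.569  0.528  0.028] tau6 0.336 0.15974616677602213 20.95
```

Call:
arm_command --translation '[[0,0,0],[0,0,0],[0,0,0]]' --rotation '[[0,0.08,0],[0,0.16,0],[0,0.16,0]]' --grip '[1,1,1]'

```text
time_s: 21.25
position: [0.5424, 0.0059, 0.1405]
tcp_rot: [[0.429, -0.0, 0.903], [-0.903, -0.001, 0.429], [0.001, -1.0, -0.001]]
force: [-1.9, -3.3, 5.6]
opening: 0.159
```

```bash
cat > av.py <<'E'
from h import *
np.set_printoptions(precision=3,suppress=True)
F=[];M=[];T=[]
for i in range(4):
    s=bot.read_state();F.append(s["force"]);M.append(s["moment"]);T.append(s["tau"][5])
    if i<3: eyes.capture("wrist")
R=np.array(s["tcp_rot"]);print(np.array(s["position"]),"yaw",np.degrees(np.arctan2(R[1,0],R[0,0])).round(2),"F",np.mean(F,0),"M",np.mean(M,0),"Mz",np.array(M)[:,2],"tau6",np.mean(T).round(3),round(s["opening"],3),s["time_s"])
E
python3 av.py
```

```text
[0.542 0.006 0.14 ] yaw -64.52 F [-2.045 -2.758  5.37 ] M [-0.684  0.576  0.043] Mz [0.006 0.061 0.058 0.045] tau6 0.136 0.159 21.4
```

Call:
arm_command --translation '[[0,0,0],[0,0,0],[0,0,0]]' --rotation '[[0,0.05,0],[0,0.08,0],[0,0.08,0]]' --grip '[1,1,1]'

```text
time_s: 21.7
position: [0.5423, 0.0058, 0.1405]
tcp_rot: [[0.353, -0.0, 0.936], [-0.936, -0.001, 0.353], [0.001, -1.0, -0.001]]
force: [-2.5, -2.3, 5.4]
opening: 0.159
```

```bash
python3 av.py
```

```text
[0.542 0.006 0.14 ] yaw -69.32 F [-1.93  -2.809  5.302] M [-0.685  0.603  0.05 ] Mz [0.06  0.019 0.035 0.083] tau6 0.092 0.157 21.85
```

Call:
arm_command --translation '[[0,0,0],[0,0,0],[0,0,0]]' --rotation '[[0,0.07,0],[0,0.13,0],[0,0.13,0]]' --grip '[1,1,1]'

```text
time_s: 22.15
position: [0.5422, 0.0058, 0.1405]
tcp_rot: [[0.222, -0.0, 0.975], [-0.975, -0.001, 0.222], [0.001, -1.0, -0.001]]
force: [-3.3, -2.3, 5.2]
opening: 0.162
```

```bash
python3 av.py
```

```text
[0.542 0.006 0.14 ] yaw -77.11 F [-2.701 -2.747  5.557] M [-0.728  0.655  0.088] Mz [0.089 0.108 0.082 0.074] tau6 0.118 0.155 22.3
```

Call:
arm_command --translation '[[0,0,0],[0,0,0],[0,0,0]]' --rotation '[[0,0.07,0],[0,0.13,0],[0,0.13,0]]' --grip '[1,1,1]'

```text
time_s: 22.6
position: [0.5421, 0.0058, 0.1405]
tcp_rot: [[0.088, -0.001, 0.996], [-0.996, -0.001, 0.088], [0.001, -1.0, -0.001]]
force: [-2.4, -2.7, 5.4]
opening: 0.16
```

```bash
python3 av.py
```

```text
[0.542 0.006 0.14 ] yaw -84.91 F [-2.199 -2.839  5.627] M [-0.764  0.723  0.07 ] Mz [0.097 0.047 0.083 0.052] tau6 0.118 0.159 22.75
```

Call:
arm_command --translation '[[0,0,0],[0,0,0],[0,0,0]]' --rotation '[[0,0.07,0],[0,0.13,0],[0,0.13,0]]' --grip '[1,1,1]'

```text
time_s: 23.05
position: [0.5419, 0.0058, 0.1404]
tcp_rot: [[-0.048, -0.001, 0.999], [-0.999, -0.001, -0.048], [0.001, -1.0, -0.001]]
force: [-3.0, -2.3, 7.3]
opening: 0.156
```

```bash
python3 av.py
```

```text
[0.542 0.006 0.14 ] yaw -92.71 F [-2.859 -3.186  6.699] M [-0.77   0.761  0.058] Mz [0.079 0.047 0.046 0.062] tau6 0.118 0.156 23.2
```

Call:
arm_command --translation '[[0,0,0],[0,0,0],[0,0,0]]' --rotation '[[0,0.07,0],[0,0.13,0],[0,0.13,0]]' --grip '[1,1,1]'

```text
time_s: 23.5
position: [0.5418, 0.0058, 0.1404]
tcp_rot: [[-0.183, -0.001, 0.983], [-0.983, -0.001, -0.183], [0.002, -1.0, -0.001]]
force: [-2.1, -2.5, 5.5]
opening: 0.158
```

```bash
python3 av.py
```

```text
[0.542 0.006 0.14 ] yaw -100.51 F [-2.616 -2.839  6.01 ] M [-0.782  0.821  0.058] Mz [0.043 0.074 0.058 0.056] tau6 0.117 0.158 23.65
```

Call:
arm_command --translation '[[0,0,0],[0,0,0],[0,0,0]]' --rotation '[[0,0.07,0],[0,0.13,0],[0,0.13,0]]' --grip '[1,1,1]'

```text
time_s: 23.95
position: [0.5417, 0.006, 0.1405]
tcp_rot: [[-0.315, -0.001, 0.949], [-0.949, -0.001, -0.315], [0.001, -1.0, -0.001]]
force: [-3.4, -2.1, 7.2]
opening: 0.16
```

```bash
python3 av.py
```

```text
[0.542 0.006 0.14 ] yaw -108.31 F [-3.328 -2.523  6.756] M [-0.662  0.852  0.105] Mz [0.121 0.052 0.086 0.162] tau6 0.162 0.161 24.1
```

Call:
arm_command --translation '[[0,0,0],[0,0,0],[0,0,0]]' --rotation '[[0,0.07,0],[0,0.13,0],[0,0.13,0]]' --grip '[1,1,1]'

```text
time_s: 24.4
position: [0.5415, 0.0062, 0.1404]
tcp_rot: [[-0.44, -0.002, 0.898], [-0.898, -0.001, -0.44], [0.002, -1.0, -0.001]]
force: [-3.4, -2.1, 5.7]
opening: 0.156
```

```bash
python3 av.py
```

```text
[0.542 0.006 0.14 ] yaw -116.06 F [-3.481 -1.795  6.332] M [-0.526  0.892  0.312] Mz [0.3   0.327 0.326 0.295] tau6 0.342 0.156 24.55
```

The thread has bitten: Mz about 0.31 N m, and tau6 is up 0.225 over the running level. The slope is now soft (about 0.014 N m per degree), so I'm stepping finer.

Call:
arm_command --translation '[[0,0,0],[0,0,0],[0,0,0]]' --rotation '[[0,0.04,0],[0,0.07,0],[0,0.07,0]]' --grip '[1,1,1]'

```text
time_s: 24.85
position: [0.5416, 0.0062, 0.1404]
tcp_rot: [[-0.504, -0.002, 0.864], [-0.864, -0.001, -0.504], [0.002, -1.0, -0.001]]
force: [-3.3, -1.8, 6.8]
opening: 0.157
```

```bash
python3 av.py
```

```text
[0.542 0.006 0.14 ] yaw -120.25 F [-3.525 -2.252  6.563] M [-0.49   0.886  0.37 ] Mz [0.387 0.359 0.363 0.37 ] tau6 0.377 0.156 25.0
```

Call:
arm_command --translation '[[0,0,0],[0,0,0],[0,0,0]]' --rotation '[[0,0.03,0],[0,0.06,0],[0,0.06,0]]' --grip '[1,1,1]'

```text
time_s: 25.3
position: [0.5416, 0.0063, 0.1405]
tcp_rot: [[-0.557, -0.002, 0.83], [-0.83, -0.001, -0.557], [0.002, -1.0, -0.001]]
force: [-1.9, -1.5, 6.0]
opening: 0.158
```

```bash
python3 av.py
```

```text
[0.542 0.006 0.14 ] yaw -123.83 F [-2.687 -1.608  6.253] M [-0.463  0.868  0.431] Mz [0.446 0.45  0.378 0.448] tau6 0.423 0.157 25.45
```

Torque is about 0.43 N m by the wrist sensor (0.37 from tau6), which is snug. I'm unloading the spring, lifting off and turning the key back to its stand orientation.

Call:
arm_command --translation '[[0,0,0],[0,0,0],[0,0,0]]' --rotation '[[0,-0.08,0],[0,-0.15,0],[0,-0.15,0]]' --grip '[1,1,1]'

```text
time_s: 25.75
position: [0.5415, 0.0062, 0.1404]
tcp_rot: [[-0.42, -0.002, 0.907], [-0.907, -0.001, -0.42], [0.001, -1.0, -0.001]]
force: [-2.8, -2.5, 7.6]
opening: 0.16
```

```bash
python3 av.py
```

```text
[0.542 0.006 0.14 ] yaw -114.92 F [-3.283 -2.08   6.998] M [-0.552  0.935  0.033] Mz [-0.016  0.036  0.031  0.082] tau6 -0.005 0.155 25.9
```

Call:
arm_command --translation '[[0,-0.1,0],[0,-0.25,0],[0,-0.4,0],[0,-0.4,0]]' --rotation '[[0,0,0],[0,0,0],[0,0,0],[0,0,0]]' --grip '[1,1,1,1]'

```text
time_s: 26.3
position: [0.5444, 0.0067, 0.1742]
tcp_rot: [[-0.425, 0.006, 0.905], [-0.905, -0.0, -0.425], [-0.002, -1.0, 0.005]]
force: [0.8, 0.6, -4.2]
opening: 0.155
```

```bash
python3 av.py
```

```text
[0.542 0.007 0.172] yaw -115.16 F [ 0.404  0.494 -3.974] M [-0.086  0.082  0.015] Mz [ 0.042 -0.02   0.012  0.026] tau6 -0.004 0.156 26.45
```

Call:
arm_command --translation '[[0,-0.25,0],[0,-0.47,0],[0,-0.47,0],[0,-0.47,0],[0,-0.47,0]]' --rotation '[[0,0,0],[0,-0.14,0],[0,-0.28,0],[0,-0.42,0],[0,-0.5,0]]' --grip '[1,1,1,1,1]'

```text
time_s: 26.95
position: [0.5419, 0.0068, 0.2092]
tcp_rot: [[0.089, -0.001, 0.996], [-0.996, 0.001, 0.089], [-0.001, -1.0, -0.001]]
force: [-0.4, 0.6, -4.1]
opening: 0.158
```

Call:
arm_command --translation '[[0,0,0],[0,0,0],[0,0,0],[0,0,0],[0,0,0]]' --rotation '[[0,-0.14,0],[0,-0.28,0],[0,-0.42,0],[0,-0.56,0],[0,-0.65,0]]' --grip '[1,1,1,1,1]'

```text
time_s: 27.45
position: [0.5419, 0.0068, 0.2089]
tcp_rot: [[0.696, -0.001, 0.718], [-0.718, 0.001, 0.696], [-0.001, -1.0, -0.001]]
force: [-0.7, -0.0, -3.7]
opening: 0.157
```

Call:
arm_command --translation '[[0,0,0],[0,0,0],[0,0,0],[0,0,0],[0,0,0]]' --rotation '[[0,-0.14,0],[0,-0.28,0],[0,-0.42,0],[0,-0.56,0],[0,-0.627,0]]' --grip '[1,1,1,1,1]'

```text
time_s: 27.95
position: [0.5419, 0.0068, 0.2089]
tcp_rot: [[0.99, -0.001, 0.144], [-0.144, 0.001, 0.99], [-0.001, -1.0, 0.0]]
force: [0.3, 0.6, -4.7]
opening: 0.163
```

```bash
cat > tilt.py <<'E'
from k import *
s=bot.read_state();p=np.array(s["position"])
for n in("side","scene","wrist"):
    c=cap(n)
    k=spots(c,n,"key");g=spots(c,n,"key_grip")
    near=lambda L,P:[(cf,q.round(1)) for cf,q in L if np.hypot(*(q-proj(c,P)[0]))<25]
    gp=p+[0,0,.0212];fp=p-[0,0,.0788]
    print(n,"grip exp",proj(c,gp)[0].round(1),near(g,gp),"foot exp",proj(c,fp)[0].round(1),near(k,fp))
E
python3 av.py; python3 tilt.py
```

```text
[0.542 0.007 0.209] yaw -8.64 F [-0.071  0.199 -3.837] M [ 0.024 -0.006 -0.005] Mz [-0.019 -0.001  0.009 -0.009] tau6 -0.078 0.155 28.1
side grip exp [322.3 208. ] [(0.58, array([321.9, 208.5]))] foot exp [322.  245.3] [(0.79, array([318.6, 246.8]))]
scene grip exp [291.3 209.1] [(0.81, array([288.9, 209.2])), (0.18, array([293.4, 232.8]))] foot exp [293.  231.5] [(0.59, array([294. , 236.3]))]
wrist grip exp [322.2 298.9] [(0.67, array([320.4, 301.8]))] foot exp [322.5 242.9] []
```

Call:
arm_command --translation '[[0,0,-0.35],[0,0,-0.75],[0,0,-1]]' --rotation '[[0,0,0],[0,0,0],[0,0,0]]' --grip '[1,1,1]'

```text
time_s: 28.85
position: [0.5305, -0.0743, 0.2097]
tcp_rot: [[0.989, 0.0, 0.149], [-0.149, -0.001, 0.989], [0.001, -1.0, -0.001]]
force: [0.0, -0.1, -3.5]
opening: 0.158
```

Call:
arm_command --translation '[[0,0,-0.4],[0,0,-0.8],[0,0,-1]]' --rotation '[[0,0,0],[0,0,0],[0,0,0]]' --grip '[1,1,1]'

```text
time_s: 29.15
position: [0.5186, -0.1543, 0.2097]
tcp_rot: [[0.989, 0.001, 0.151], [-0.151, -0.001, 0.989], [0.001, -1.0, -0.001]]
force: [0.7, -1.1, -4.1]
opening: 0.158
```

Call:
arm_command --translation '[[0,0,-0.4],[0,0,-0.8],[0,0,-1]]' --rotation '[[0,0,0],[0,0,0],[0,0,0]]' --grip '[1,1,1]'

```text
time_s: 29.45
position: [0.5068, -0.2331, 0.2097]
tcp_rot: [[0.989, 0.001, 0.15], [-0.15, -0.001, 0.989], [0.001, -1.0, -0.001]]
force: [0.4, 1.4, -3.3]
opening: 0.159
```

Call:
arm_command --translation '[[0,0,-0.4],[0,0,-0.75],[0.016,0,-1],[0.016,0,-1],[0.016,0,-1]]' --rotation '[[0,0,0],[0,0,0],[0,0,0],[0,0,0],[0,0,0]]' --grip '[1,1,1,1,1]'

```text
time_s: 29.95
position: [0.4959, -0.3093, 0.2092]
tcp_rot: [[0.989, -0.001, 0.15], [-0.15, 0.002, 0.989], [-0.001, -1.0, 0.002]]
force: [-0.0, 0.4, -3.3]
opening: 0.16
```

```bash
python3 av.py; python3 tilt.py; python3 - <<'E'
from k import *
for n in("wrist","side","scene"):
    c=cap(n);print(n,[(cf,p.round(1),atz(c,p,.01)) for cf,p in spots(c,n,"stand_floor")])
E
```

```text
[ 0.496 -0.308  0.209] yaw -8.49 F [ 0.34   0.328 -3.841] M [ 0.009 -0.     0.018] Mz [-0.023  0.03  -0.015  0.081] tau6 -0.001 0.156 30.1
side grip exp [399.2 328. ] [(0.89, array([398.4, 328.2]))] foot exp [393.4 365. ] [(0.65, array([391.1, 366.2]))]
scene grip exp [166.8 188. ] [(0.91, array([165.8, 191. ])), (0.54, array([187. , 179.6]))] foot exp [177.  211.2] [(0.6, array([166.2, 189.7])), (0.57, array([178.9, 212.3]))]
wrist grip exp [324.4 299. ] [(0.82, array([321.2, 300.6]))] foot exp [323.9 243. ] [(0.88, array([321.6, 244.7]))]
wrist [(0.88, array([310.8, 214.6]), array([ 0.4943, -0.3228,  0.01  ]))]
side [(0.59, array([385.2, 408.7]), array([ 0.4861, -0.3157,  0.01  ]))]
scene [(0.95, array([183.6, 233.9]), array([ 0.4924, -0.3215,  0.01  ]))]
```

Call:
arm_command --translation '[[0,0,-0.14],[0,0.3,-0.14],[0,0.6,-0.14],[0,0.9,-0.14],[0,0.9,-0.14]]' --rotation '[[0,0,0],[0,0,0],[0,0,0],[0,0,0],[0,0,0]]' --grip '[1,1,1,1,1]'

```text
time_s: 31.35
position: [0.4922, -0.3202, 0.1343]
tcp_rot: [[0.989, -0.006, 0.149], [-0.149, 0.005, 0.989], [-0.006, -1.0, 0.004]]
force: [-1.7, 0.2, -4.3]
opening: 0.16
```

```bash
python3 av.py; python3 tilt.py
```

```text
[ 0.495 -0.322  0.138] yaw -8.57 F [-0.485 -0.261 -3.815] M [0.016 0.    0.014] Mz [-0.042  0.065 -0.012  0.045] tau6 -0.002 0.156 31.5
side grip exp [399.5 361.1] [(0.94, array([399.4, 361.8]))] foot exp [393.9 394.4] [(0.57, array([394.6, 397.3]))]
scene grip exp [169.1 204.3] [(0.57, array([170.3, 204.3]))] foot exp [178.8 225.2] [(0.57, array([179.4, 228. ]))]
wrist grip exp [320.4 300.6] [(0.59, array([322.9, 302.3]))] foot exp [321.5 243.8] [(0.73, array([322.3, 243.6]))]
```

Call:
arm_command --translation '[[0,0.12,0],[0,0.25,0],[0,0.38,0],[0,0.45,0],[0,0.45,0]]' --rotation '[[0,0,0],[0,0,0],[0,0,0],[0,0,0],[0,0,0]]' --grip '[1,1,1,1,1]'

```text
time_s: 32.45
position: [0.4935, -0.3204, 0.0998]
tcp_rot: [[0.989, -0.002, 0.149], [-0.149, 0.002, 0.989], [-0.003, -1.0, 0.002]]
force: [-0.0, 0.1, -4.0]
opening: 0.159
```

```bash
python3 av.py
```

```text
[ 0.495 -0.321  0.102] yaw -8.56 F [-0.023 -0.096 -3.715] M [0.016 0.007 0.02 ] Mz [0.02  0.016 0.04  0.003] tau6 0.0 0.153 32.6
```

Call:
arm_command --translation '[[0,0.05,0],[0,0.1,0],[0,0.13,0],[0,0.16,0],[0,0.16,0]]' --rotation '[[0,0,0],[0,0,0],[0,0,0],[0,0,0],[0,0,0]]' --grip '[1,1,1,1,1]'

```text
time_s: 33.1
position: [0.4945, -0.3213, 0.0888]
tcp_rot: [[0.989, 0.0, 0.149], [-0.149, -0.0, 0.989], [0.0, -1.0, -0.0]]
force: [-0.4, 0.0, -3.4]
opening: 0.16
```

```bash
python3 av.py
```

```text
[ 0.494 -0.321  0.089] yaw -8.56 F [-0.077 -0.088 -3.212] M [ 0.03  -0.014 -0.002] Mz [-0.041  0.006  0.014  0.015] tau6 0.0 0.159 33.25
```

Call:
arm_command --translation '[[0,0.012,0],[0,0.012,0],[0,0.012,0]]' --rotation '[[0,0,0],[0,0,0],[0,0,0]]' --grip '[1,1,1]'

```text
time_s: 33.55
position: [0.4946, -0.3213, 0.0887]
tcp_rot: [[0.989, 0.001, 0.149], [-0.149, -0.001, 0.989], [0.001, -1.0, -0.001]]
force: [-1.9, 1.5, 6.0]
opening: 0.161
```

```bash
python3 av.py
```

```text
[ 0.495 -0.321  0.089] yaw -8.55 F [-1.741  1.005  5.591] M [0.28  0.257 0.001] Mz [ 0.022  0.004  0.015 -0.038] tau6 -0.001 0.16 33.7
```

The key is on the floor (force up 9 N, TCP z 0.0887, the same as at the pick-up). I'm releasing and retreating upward.

Call:
arm_command --translation '[[0,0,0],[0,0,0],[0,0,0],[0,0,0],[0,0,0]]' --rotation '[[0,0,0],[0,0,0],[0,0,0],[0,0,0],[0,0,0]]' --grip '[-0.4,-0.4,-0.4,-0.4,-0.4]'

```text
time_s: 34.2
position: [0.4944, -0.3212, 0.0876]
tcp_rot: [[0.989, -0.0, 0.149], [-0.149, 0.0, 0.989], [-0.0, -1.0, 0.0]]
force: [-0.4, -0.5, -0.6]
opening: 0.529
```

Call:
arm_command --translation '[[0,0,0],[0,0,0],[0,-0.2,0],[0,-0.5,0],[0,-1,0]]' --rotation '[[0,0,0],[0,0,0],[0,0,0],[0,0,0],[0,0,0]]' --grip '[-0.4,-0.4,-0.4,-0.4,-0.4]'

```text
time_s: 34.7
position: [0.4928, -0.3199, 0.1663]
tcp_rot: [[0.989, -0.005, 0.149], [-0.149, 0.004, 0.989], [-0.005, -1.0, 0.004]]
force: [-0.4, -0.6, 0.6]
opening: 0.698
```

Call:
arm_command --translation '[[0,-0.4,0],[0,-0.5,0],[0,-0.5,0],[0,-0.5,0]]' --rotation '[[0,0,0],[0,0,0],[0,0,0],[0,0,0]]' --grip '[-0.4,-0.4,-0.4,-0.4]'

```text
time_s: 35.1
position: [0.4936, -0.3205, 0.2066]
tcp_rot: [[0.989, -0.002, 0.149], [-0.149, 0.002, 0.989], [-0.002, -1.0, 0.001]]
force: [-0.2, 0.1, -0.3]
opening: 0.698
```

```bash
python3 av.py; python3 - <<'E'
from k import *
for n in("wrist","side","scene"):
    c=cap(n);cv2.imwrite(f"pics/end_{n}.png",c["image"])
    g=[(cf,p.round(1),atz(c,p,.11)) for cf,p in spots(c,n,"key_grip")]
    k=[(cf,p.round(1),atz(c,p,.01)) for cf,p in spots(c,n,"key")]
    f=[(cf,p.round(1),atz(c,p,.01)) for cf,p in spots(c,n,"stand_floor")]
    print(n,"\n G",g,"\n K",k,"\n S",f,"\n exp foot",proj(c,[.4943,-.3205,.01]).round(1))
E
```

```text
[ 0.493 -0.32   0.206] yaw -8.56 F [-0.453 -0.143 -0.241] M [ 0.017  0.027 -0.007] Mz [-0.019  0.005  0.007 -0.024] tau6 -0.0 0.7 35.25
wrist 
 G [(0.67, array([315. ,  63.1]), array([ 0.3644, -0.3062,  0.11  ])), (0.59, array([320.7, 242.8]), array([ 0.497 , -0.3221,  0.11  ]))] 
 K [(0.94, array([321.8, 216.9]), array([ 0.4947, -0.321 ,  0.01  ])), (0.93, array([315.2,  87.2]), array([ 0.3628, -0.3078,  0.01  ])), (0.8, array([320.9, 330.1]), array([ 0.6306, -0.3425,  0.01  ]))] 
 S [] 
 exp foot [[322.2 216.5]]
side 
 G [(0.97, array([324.4, 407.7]), array([ 0.3598, -0.3089,  0.11  ])), (0.9, array([464.8, 357.8]), array([ 0.6235, -0.349 ,  0.11  ])), (0.84, array([395.3, 376.8]), array([ 0.4948, -0.319 ,  0.11  ]))] 
 K [(0.88, array([458.7, 391.1]), array([ 0.6262, -0.3551,  0.01  ])), (0.85, array([320.7, 438.9]), array([ 0.3542, -0.3075,  0.01  ])), (0.75, array([388.9, 410.1]), array([ 0.4903, -0.3214,  0.01  ]))] 
 S [(0.79, array([385.2, 409.8]), array([ 0.4848, -0.3175,  0.01  ]))] 
 exp foot [[390.4 408.7]]
scene 
 G [(0.88, array([155.2, 262.1]), array([ 0.6419, -0.3391,  0.11  ])), (0.6, array([171.8, 216.4]), array([ 0.4997, -0.3277,  0.11  ])), (0.58, array([188.9, 177.4]), array([ 0.363 , -0.3087,  0.11  ])), (0.16, array([294., 248.]), array([0.5792, 0.0117, 0.11  ]))] 
 K [(0.94, array([181.7, 234.5]), array([ 0.4947, -0.3267,  0.01  ])), (0.65, array([167.1, 276.3]), array([ 0.6317, -0.3388,  0.01  ])), (0.52, array([198.1, 201.7]), array([ 0.3753, -0.3015,  0.01  ]))] 
 S [(0.96, array([185.5, 232.4]), array([ 0.487 , -0.3171,  0.01  ]))] 
 exp foot [[183.8 234.5]]
```

```bash
python3 -c "
from rig import bot;print(bot.hand_in());print(bot.read_state()['time_s'])"
```

```text
the job is handed in; nothing more can be done
None
the job is handed in; nothing more can be done
```

I fitted the key fully over the plug, tightened it to about 0.43 N m, and put it back upright in its stand. The job is handed in at about 35 s of the 72 s allowed; the hand-in gives no verdict.

- **Grasp:** The first two tries closed above the bar, because the real fingertips sit about 5 mm behind the reported TCP instead of 22 mm ahead of it. I corrected for that and gripped the bar about 25 mm lower. The key still stood upright after both tries.
- **Fit:** The key seated at TCP height 0.1405 m, against 0.1408 m expected for fully home, with about 6 N of contact.
- **Tightening:** The plug ran freely for about 95°, then bit. At the last step the wrist sensor read 0.43 N m, while the estimate from joint 6 torque was lower, about 0.37 N m. Both are in the snug band.
- **Return:** I backed off 9° to unload the spring, then lifted the key off cleanly. It went down on the stand floor at the same height as at pick-up.
- **Last checks:** After release the tool force was about zero, and all three cameras put the key's foot within a few millimetres of where I put it down. The foot lies about 5 to 10 mm from the stand centre the side and scene cameras found, so it is inside the 15 mm limit. The detections of foot and bar fit an upright key. I had used up the picture views by then, so these final checks rest on numbers, and I didn't check the bystanders again at the end.

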